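# Set the sign-in board on the lectern's slope

### The job

The sign-in clipboard has been left on the level top of the lectern. Ease it over the crest and down onto the sloping face, without letting it drop or shoot down, until it lies flat with its plain lower edge squarely against the lip and about in the middle, under where the page holder comes; then swing the page holder fully up over it. Leave the bell and the other things on the desk where they are.

Things in the scene. Friction and masses are not known exactly. Their poses are not given: they have to be found in the camera images.
- lectern: Sign-in lectern, fixed, pale wood sides, 360 wide x 353 deep: a level top shelf 115 above the desk and 160 deep, then a face sloping down at 22 degrees to a lip. Origin: on the desk under the middle; z up, x level from the lip side to the shelf side, y along the width. Crest between shelf and slope at x = +15, z = 115; the shelf runs from there to x = +175.
- face: The lectern's sloping face with a grey inlay, 195 long up the slope x 360 wide. Origin: on the surface, at the middle of the inner edge of the lip. x up the slope to the crest (x = 195), y along the width (same as the lectern's y), z out of the face. The lip at x = -10 to 0 stands 12 above the face.
- board: Loose green clipboard with a white form, 0.35 kg, 150 (x) x 180 (y) x 9 thick; a steel clip, 30 x 120, stands 12 above it, flush with its +x edge. Origin: centre of the underside; x from the plain lower edge (-75) to the clip edge (+75), z out of the written side. Starts on the shelf, clip edge to the rear. Balances about 11 from its centre towards the clip; does not slide down the slope by itself.
- board_foot (a point): Middle of the board's plain lower edge, at its underside.
- board_back (a point): Middle of the board's clip edge, 12 above its underside: the upright back surface (21 high, 120 wide there) to push on.
- holder (a joint): Page holder: flat black arm, 80 x 12 x 5, pivoted on the lip (face x = -5, y = 0), turning parallel to the face, its underside 13 above it, so it passes over the board. 0 = along the lip to the -y side; grows as its free end swings up the slope; 1.57 = straight up the slope; end stop 1.6. Stays where it is left; about 0.5 N at the peg turns it.
- holder_peg (a point): Orange thumb peg near the arm's free end, 72 from the pivot: 12 dia x 22 high, standing out from the face. The point is on its axis, half-way up (29 above the face).
- bell: Bystander: brass reception bell, 52 dia x 41 high, standing on the lectern's top shelf beside the board. Origin: middle of its underside.
- gel: Bystander: clear pump bottle, 60 dia x 165 high. Origin: middle of its underside.
- spray: Bystander: green trigger-spray bottle, 80 dia x 196 high. Origin: middle of its underside.
- tin0: Bystander: steel lunch tin with green lid, 155 x 105 x 57. Origin: middle of its underside.
- tin1: Bystander: a second such tin. Origin: middle of its underside.
- thermometer: Bystander: white forehead thermometer lying on its side, 150 x 130 x 34. Origin: middle of its underside.
- maskbox: Bystander: white and blue box of masks, 110 x 190 x 75. Origin: middle of its underside.
- pen: Bystander: blue ball pen, 145 long, lying on the desk. Origin: middle of its underside.

How it is judged:
By the outcome, as a careful person would: the job done as asked, in the order asked, and still so for the second after the job is handed in, with the robot touching nothing.
It also fails if it takes over 58 s, if anything falls off the work surface, if the arm or the gripper's body presses on something with over 40 N, if the wrist force passes 120 N, or if a joint passes its speed limit or range.

### The arm

A 6-joint arm with a two-finger parallel gripper is mounted at the origin on the work surface. World frame = base frame: x ahead of the robot, y to its left, z up, the work surface at z = 0. Lengths are in mm, angles in rad, forces in N, time in s.
With the tool pointing down it reaches from about 275 to 750 mm from the base axis. Payload 10.2 kg.
Tool frame: the origin (TCP) lies midway between the tips of the shut fingers; the grasp point (between the pads) lies 19 mm behind it (ctrl.pinch_z is the distance from the TCP to the grasp point, in mm); x points along the fingers, z is the direction in which the jaws open and shut, and the axes are right-handed (so a half turn about x gives the same grasp; the last joint's range is limited). The gripper opens to 85 mm and grips with 20 to 120 N. Pads are 22 mm wide; open, the fingers measure 114 mm over their backs; the gripper's body (76 mm by 85 mm) begins 54 mm behind the grasp point. The pads swing forward as they close: fully open they stand 13 mm farther back than shut.
Start: joints at [-1.388, 0.313, 1.498, -0, 1.331, -0.223], TCP at [207.234, -482.375, 231.294] pointing down, gripper open.
Joint ranges: [-2.94, 2.94], [-0.97, 2.17], [0.19, 2.56], [-1.23, 4.37], [0.02, 3.11], [-2.88, 2.88]. Speed limits (rad/s): [2.39, 2.39, 3.01, 3.14, 3.14, 3.14].

### API

Orientations are given as a unit quaternion [w, x, y, z].
In Python, from rig import ctrl, capture, workorder, nets gives the robot as it stands. The module is installed in compiled form; this text tells all that it offers.
- The arm moves only by the tool send_rows, never from a script. Its argument "rows" is text: rows parted by semicolons, each of 5 numbers parted by spaces: the opening, from 0 (shut) to 1 (fully open), then the shift along the tool's x, y, z in cm, then the turn about the tool's x in units of 5 degrees (1.0 is 5 degrees). In form: grip x y z yaw; .... A call has 1 to 12 rows; each row is the pose to reach, as a shift and turn from the pose commanded when the call began, along the tool's axes at that moment; what a row does not reach only later rows make up. A row lasts 1/10 s, in which the tool goes at most 50 mm and 8.59 degrees, less where a joint would pass 70% of its speed; a pose out of reach is approached as far as the arm can. A call with a gripper value outside its range is refused whole. The fingers move at their own pace and stop on an object; "grip_force" is the grip in N (left out, the last holds). Time passes only in rows, so rows that repeat a pose let the fingers close. It gives the time, the measured TCP pose, the force and the opening at its end, in the units of the state.
- ctrl.sense(): the state, without advancing time (a new reading comes with each control period).
- capture(name): name is "side" or "top"; returns a dict with "pixels" (400x640x3 uint8, red, green, blue), "intrinsics" (3x3 intrinsics, pixels), "view" (4x4, takes a point from world to camera coordinates). Camera axes: x right, y down, z forward; pixel columns grow to the right and rows downward; lengths in mm; the calibration is good to about 2 mm. A picture is of the moment at which its call begins. There is no depth.
- workorder.finish_job(): hands the job in, once; it reports no verdict.
Trained networks look in a picture, given as the dict that the camera call returned (one of the last four; its "shot" number tells which), for a name from the list of things; names that differ only in an ending like _2 or _b are one class to them, and where a whole thing is asked for, a point or a joint stands for the part that bears it (a point fixed in the world has none). Each returns a list of dicts, best first, with "confidence" (0 to 1); they miss things now and then, are a little off and sometimes report something else, mostly with a low value. They report only what shows in the picture. A call takes as long as a camera call.
- nets.boxes_of(picture, target): "location" ([x, y, z] in mm, in world coordinates, good to about 4 mm: the middle of the surface that is visible of it).
- nets.spot_point(picture, target): "location" ([x, y, z] in mm, in world coordinates, good to about 4 mm: a listed point, or the origin of a listed thing).
The state is a dict: "time_s": time; "joints": joint angles; "dq": joint speeds; "tau": joint torques, N m; "eef_pos": TCP position; "ee_rot": TCP orientation; "force": force on the tool from outside, world axes, zero at the start; "wrist_torque": the same for the moment, N m; "grip_width": opening from 0.0 (shut) to 1.0 (fully open).
Only numpy, scipy, OpenCV 4.12 (cv2) and the standard library are available. Lean on these libraries where they do the work, as an engineer would, in place of code of your own. Each camera call takes 0.05 s, during which the arm holds its last target.

## Working session

There is one attempt and no reset: what is moved stays moved. The work goes in short steps, Python scripts to look and compute and a tool call to move; the robot and the scene stay as the last step left them, time stands still between calls to the robot, and variables do not carry over. Pictures are saved under pics/ and viewed, and the job is handed in when it is done.

Besides the shell and the picture viewer there is one more tool, called after "Request:" as name(argument=value, ...) on one line, values as JSON. send_rows: Moves the arm, as the interface text tells. Its arguments: {"type":"object","properties":{"rows":{"type":"string"},"grip_force":{"type":"number"}},"required":["rows"]}

```bash
mkdir -p pics
cat > h.py <<'E'
import numpy as np, cv2
from rig import ctrl, capture, workorder, nets
def save(p,n): cv2.imwrite('pics/'+n, p['pixels'][:,:,::-1])
def proj(p,X):
    X=np.atleast_2d(X); c=(p['view']@np.c_[X,np.ones(len(X))].T)[:3]; u=p['intrinsics']@c; return (u[:2]/u[2]).T
E
python3 - <<'E'
from h import *
for n in ['side','top']:
    p=capture(n); save(p,n+'0.png')
    for t in ['lectern','face','board','board_foot','board_back','holder_peg','bell','gel','spray','tin0','maskbox','thermometer','pen']:
        print(n,t,[(np.round(d['location']),round(d['confidence'],2)) for d in nets.spot_point(p,t)][:3])
s=ctrl.sense(); print(s['eef_pos'],s['ee_rot'],s['time_s'],s['joints'],s['force'])
E
```

```text
side lectern []
side face [(array([583., 176.,  42.]), 0.77)]
side board [(array([509., -46., 115.]), 0.58)]
side board_foot [(array([528.,  26., 111.]), 0.55)]
side board_back [(array([ 491., -119.,  126.]), 0.87)]
side holder_peg [(array([516., 195.,  72.]), 0.46), (array([585., 548.,   1.]), 0.21)]
side bell [(array([ 664., -103.,  112.]), 0.76)]
side gel [(array([393., 410.,  -4.]), 0.72)]
side spray [(array([509., 421.,   0.]), 0.68), (array([586., 547.,  -1.]), 0.17)]
side tin0 [(array([689., 423.,   1.]), 0.81), (array([584., 547.,   1.]), 0.72)]
side maskbox [(array([ 628., -482.,    2.]), 0.69)]
side thermometer [(array([ 472., -558.,   -2.]), 0.9)]
side pen [(array([393., 411.,   1.]), 0.58), (array([569., 263.,   0.]), 0.53), (array([ 473., -561.,   -3.]), 0.49)]
top lectern []
top face [(array([583., 177.,  44.]), 0.57)]
top board [(array([513., -39., 116.]), 0.78)]
top board_foot [(array([529.,  31., 117.]), 0.65)]
top board_back [(array([ 491., -118.,  129.]), 0.88)]
top holder_peg [(array([512., 196.,  74.]), 0.65)]
top bell [(array([656., -99., 114.]), 0.49)]
top gel [(array([395., 407.,   1.]), 0.79)]
top spray []
top tin0 [(array([684., 428.,   4.]), 0.9), (array([588., 550.,   0.]), 0.56)]
top maskbox [(array([ 628., -479.,    1.]), 0.68)]
top thermometer [(array([ 479., -559.,    3.]), 0.64)]
top pen [(array([566., 263.,   3.]), 0.67), (array([527.,  30., 119.]), 0.54), (array([536.,  18.,  -3.]), 0.52)]
[ 207.21901168 -482.37832801  231.2950181 ] [ 0.59048557  0.38901632  0.59047827 -0.38900965] 1.4 [-1.38843698e+00  3.12887988e-01  1.49771408e+00  1.43811456e-05
  1.33099024e+00 -2.23358814e-01] [-0.07818114 -0.04969244 -0.94145218]
```

View pics/side0.png

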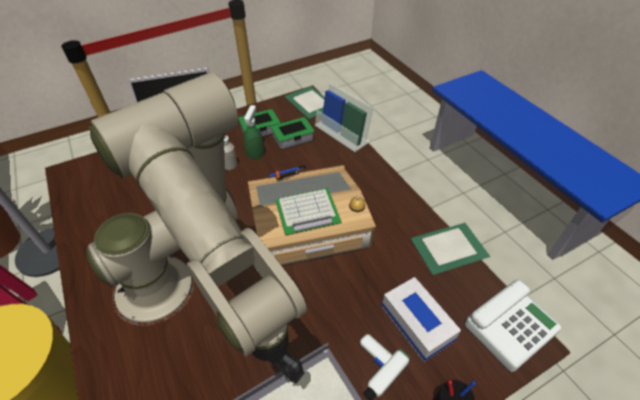

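View pics/top0.png

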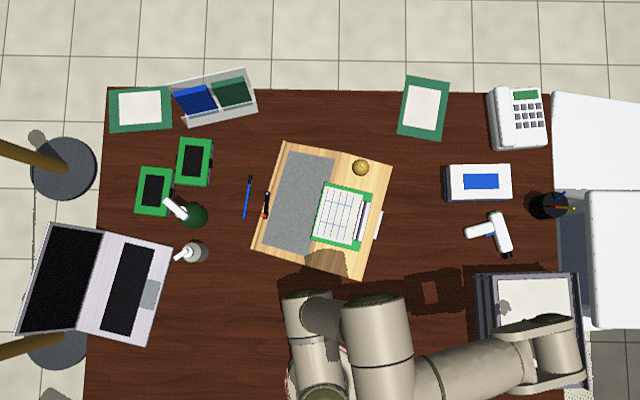

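Run:
```python
from h import *
p=capture('top'); im=p['pixels'][120:300,225:415,::-1]
im=cv2.resize(im,None,fx=4,fy=4,interpolation=cv2.INTER_CUBIC)[:, :]
cv2.imwrite('pics/z1.png',cv2.resize(im,None,fx=.83,fy=.83))
print(p['intrinsics'],p['view'])
p=capture('side'); im=p['pixels'][150:280,230:390,::-1]
cv2.imwrite('pics/z2.png',cv2.resize(im,None,fx=4.5,fy=4.5,interpolation=cv2.INTER_CUBIC))
```

```text
[[450.7957341    0.         322.2516752 ]
 [  0.         450.7957341  199.95891028]
 [  0.           0.           1.        ]] [[ 1.60814139e-02 -9.99869989e-01  1.18026171e-03  2.41466725e+00]
 [-9.92288433e-01 -1.61045485e-02 -1.22899590e-01  5.67252417e+02]
 [ 1.22902619e-01  8.05239132e-04 -9.92418409e-01  1.40637943e+03]
 [ 0.00000000e+00  0.00000000e+00  0.00000000e+00  1.00000000e+00]]
```

View pics/z1.png

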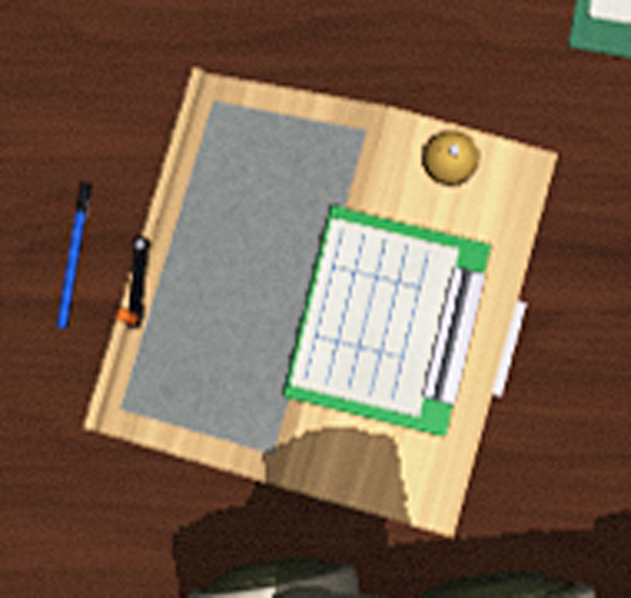

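View pics/z2.png

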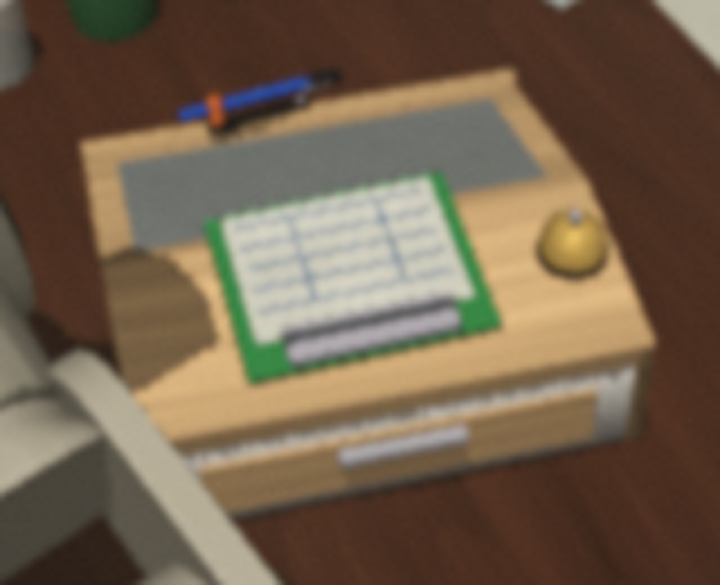

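```bash
cat >> h.py <<'E'
from scipy.optimize import least_squares
def R2(t): c,s=np.cos(t),np.sin(t); return np.array([[c,-s,0],[s,c,0],[0,0,1.]])
A=np.deg2rad(22)
def face2lec(P):
    P=np.atleast_2d(P).astype(float); c,s=np.cos(A),np.sin(A)
    O=np.array([15-195*c,0,115-195*s])
    return O+np.c_[P[:,0]*c-P[:,2]*s,P[:,1],P[:,0]*s+P[:,2]*c]
def lec2w(q,P): return np.atleast_2d(P)@R2(q[2]).T+np.array([q[0],q[1],0])
E
python3 - <<'E'
from h import *
p=capture('top')
z=np.array([[557,154],[455,537],[195,68],[87,430]])/3.32+[225,120]
L=np.r_[[[175,180,115],[175,-180,115]],face2lec([[-10,180,12],[-10,-180,12]])]
f=lambda q:(proj(p,lec2w(q,L))-z).ravel()
r=least_squares(f,[540,20,-1.8]); print(r.x,r.fun,np.rad2deg(r.x[2]))
q=r.x; print('face origin',lec2w(q,face2lec([0,0,0])))
print('peg0',lec2w(q,face2lec([-5,-72,29])))
ps=capture('side')
img=p['pixels'][:,:,::-1].copy(); im2=ps['pixels'][:,:,::-1].copy()
outs=[np.array([[15,180,115],[15,-180,115],[175,-180,115],[175,180,115]]),face2lec([[0,180,0],[0,-180,0],[195,-180,0],[195,180,0]])]
for im,pp in ((img,p),(im2,ps)):
  for o in outs: cv2.polylines(im,[np.round(proj(pp,lec2w(q,o))*8).astype(int)],True,(255,0,255),1,cv2.LINE_AA,3)
cv2.imwrite('pics/f1.png',cv2.resize(img[120:300,225:415],None,fx=3.3,fy=3.3)); cv2.imwrite('pics/f2.png',cv2.resize(im2[150:280,230:390],None,fx=4.5,fy=4.5))
# board fit z plane 115+9
zb=np.array([[332,206],[490,243],[446,435],[286,392]])/3.32+[225,120]
B=np.array([[-75,90,9],[75,90,9],[75,-90,9],[-75,-90,9]])+[0,0,115.]
r=least_squares(lambda b:(proj(p,lec2w(b,B))-zb).ravel(),[510,-40,-1.8]);b=r.x;print('board',b,np.rad2deg(b[2]),r.fun)
d=R2(q[2]).T@np.array([b[0]-q[0],b[1]-q[1],0]);print('board in lectern',d, np.rad2deg(b[2]-q[2]))
bb=R2(q[2]).T@np.array([658-q[0],-100-q[1],0]);print('bell in lec',bb)
E
```

```text
[534.80765866  12.31369828  -1.83041932] [ 0.44021824 -0.01191067  0.24671959 -0.02035958 -0.3442391   0.38514349
 -0.37780463 -0.35152297] -104.87530172508549
face origin [[577.37142279 172.55803793  41.95171428]]
peg0 [[511.76334636 206.02167689  66.9670131 ]]
board [509.34501834 -48.32678653  -1.79676266] -102.94691692693534 [-0.15020443 -1.06245299  0.73355835 -0.38449639  0.22063069  0.31703347
 -0.79735277  1.07003387]
board in lectern [65.14490218 -9.04191189  0.        ] 1.928384798150138
bell in lec [ 76.92424092 147.89652107   0.        ]
```

View pics/f1.png

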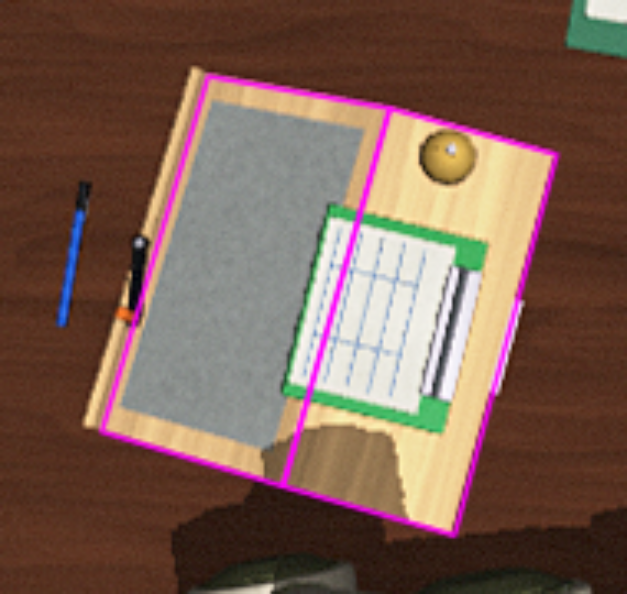

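View pics/f2.png

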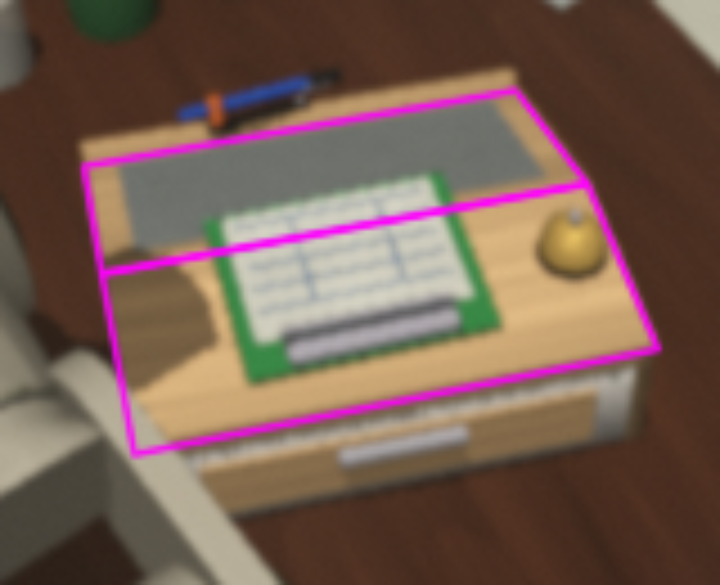

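```bash
cat >> h.py <<'E'
from scipy.spatial.transform import Rotation as Ro
Q=np.array([534.8,12.3,-1.8304])
def tool():
    s=ctrl.sense(); w,x,y,z=s['ee_rot']; return s,np.array(s['eef_pos']),Ro.from_quat([x,y,z,w]).as_matrix()
def w2l(X): return (np.atleast_2d(X)-[Q[0],Q[1],0])@R2(Q[2])
def rep(target=None):
    s,e,R=tool(); print('t',round(s['time_s'],2),'tcp lec',np.round(w2l(e)[0],1),'F_lec',np.round(R2(Q[2]).T@np.array(s['force']),1),'grip',round(s['grip_width'],2))
    Rl=R2(Q[2]).T@R
    print('tool axes in lec (cols)',np.round(Rl,3).tolist())
    if target is not None: print('shift cm',np.round(R.T@(lec2w(Q,target)[0]-e)/10,2))
E
python3 - <<'E'
from h import *
rep([127,-9,200]); s,e,R=tool(); print(R.round(3)); print(lec2w(Q,[127,-9,200]))
for t in (90,-90):
  pass
Rl=R2(Q[2]).T@R; z=Rl[:,2]; y=Rl[:,1]
# yaw phi about tool x: new z = cos z - sin y (x cross z = -y)
for s_ in (1,-1):
  phi=np.arctan2(-y[1]*s_, z[1]*s_); print(np.rad2deg(phi),(np.cos(phi)*z-np.sin(phi)*y).round(3))
E
```

```text
t 1.6 tcp lec [ 562.2 -189.6  231.3] F_lec [ 0.7  0.5 -0. ] grip 1.0
tool axes in lec (cols) [[-0.0, -0.617, 0.787], [-0.0, 0.787, 0.617], [-1.0, -0.0, -0.0]]
shift cm [  3.13  41.08 -23.08]
[[-0.     0.919  0.395]
 [ 0.     0.395 -0.919]
 [-1.    -0.    -0.   ]]
[[ 493.50098815 -108.13417962  200.        ]]
-51.87664991103782 [-0.  1. -0.]
128.12335008896218 [ 0. -1.  0.]
```

Request:
send_rows(rows="0.8 0 5 -2.9 -1.5; 0.8 0 9.5 -5.5 -3; 0.8 0 14 -8 -4.5; 0.8 0 18.5 -10.5 -6; 0.8 0 23 -13 -7.5; 0.8 0 27.5 -15.5 -9; 0.8 0 32 -18 -10.5; 0.8 0 36.5 -20.5 -10.76; 0.8 0 41.1 -23 -10.76; 0.8 3 41.1 -23 -10.76; 0.8 3 41.1 -23 -10.76; 0.8 3 41.1 -23 -10.76")

```text
time_s: 2.8
eef_pos: [493.9, -108.9, 201.3]
ee_rot: [0.702, 0.079, 0.703, -0.079]
force: [0.7, -1.4, 0.8]
grip_width: 0.798
```

Run:
```python
from h import *
rep([126,-7,160])
for n in ['side','top']:
    p=capture(n); save(p,n+'1.png')
    s,e,R=tool(); print(proj(p,e))
```

```text
t 2.8 tcp lec [127.6  -8.4 201.3] F_lec [1.2 1.  0.8] grip 0.8
tool axes in lec (cols) [[0.0, -0.999, -0.034], [-0.001, -0.034, 0.999], [-1.0, -0.0, -0.001]]
shift cm [4.13 0.15 0.15]
[[312.10497001 208.74072029]]
[[365.12959733 219.15602048]]
```

View pics/side1.png

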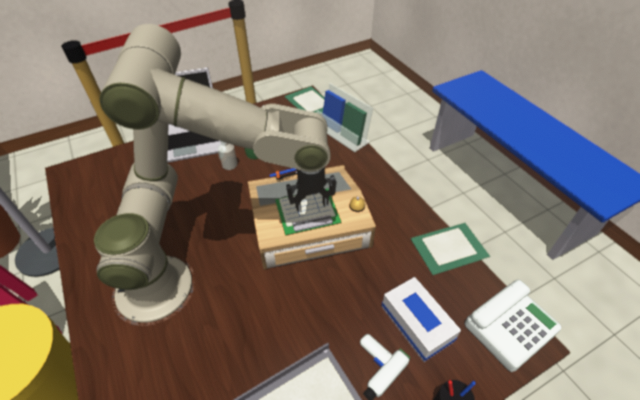

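View pics/top1.png

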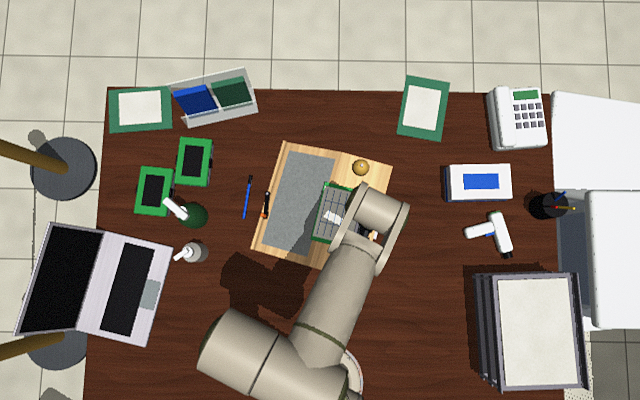

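Request:
send_rows(rows="0.8 2 0.15 0.15 0; 0.8 4 0.15 0.15 0; 0.8 6.5 0.15 0.15 0; 0.8 6.5 0.15 0.15 0; 0.8 6.5 0.15 0.15 0")

```text
time_s: 3.4
eef_pos: [496.1, -108.6, 137.6]
ee_rot: [0.703, 0.08, 0.702, -0.08]
force: [-0.1, -0.1, 0.3]
grip_width: 0.798
```

Request:
send_rows(rows="0.8 0.2 0 0 0; 0.8 0.4 0 0 0; 0.8 0.4 0 0 0")

```text
time_s: 3.7
eef_pos: [496.0, -107.8, 132.7]
ee_rot: [0.703, 0.08, 0.702, -0.08]
force: [0.1, -0.4, 0.5]
grip_width: 0.799
```

Request:
send_rows(rows="0.8 0.1 0 0 0; 0.8 0.2 0 0 0; 0.8 0.2 0 0 0")

```text
time_s: 4.0
eef_pos: [495.8, -107.6, 130.2]
ee_rot: [0.703, 0.08, 0.703, -0.08]
force: [-0.4, -0.1, 1.0]
grip_width: 0.8
```

Request:
send_rows(rows="0.8 0.1 0 0 0; 0.8 0.1 0 0 0")

```text
time_s: 4.2
eef_pos: [495.8, -107.6, 129.2]
ee_rot: [0.703, 0.08, 0.703, -0.08]
force: [-0.8, -0.4, -0.4]
grip_width: 0.796
```

Request:
send_rows(rows="0.8 0.1 0 0 0; 0.8 0.1 0 0 0")

```text
time_s: 4.4
eef_pos: [495.9, -107.7, 128.8]
ee_rot: [0.703, 0.08, 0.702, -0.08]
force: [-0.7, -0.5, 5.1]
grip_width: 0.801
```

Request:
send_rows(rows="0.8 0.1 0 0 0; 0.8 0.1 0 0 0")

```text
time_s: 4.6
eef_pos: [496.0, -107.7, 128.7]
ee_rot: [0.703, 0.08, 0.702, -0.08]
force: [-4.6, 1.9, 14.7]
grip_width: 0.799
```

Request:
send_rows(rows="0.8 0.1 0 0 0; 0.8 0.1 0 0 0")

```text
time_s: 4.8
eef_pos: [496.0, -107.7, 128.7]
ee_rot: [0.703, 0.079, 0.702, -0.08]
force: [-7.9, 3.6, 24.1]
grip_width: 0.798
```

Request:
send_rows(rows="0.8 0 0.2 0 0; 0.8 0 0.4 0 0; 0.8 0 0.6 0 0; 0.8 0 0.8 0 0; 0.8 0 1.0 0 0; 0.8 0 1.0 0 0; 0.8 0 1.0 0 0")

```text
time_s: 5.5
eef_pos: [499.0, -100.3, 128.8]
ee_rot: [0.704, 0.077, 0.701, -0.081]
force: [-4.5, -8.9, 19.3]
grip_width: 0.802
```

```bash
cat >> h.py <<'E'
def look(tag,crop=(110,300,220,420),f=3.3):
    p=capture('top'); a,b,c,d=crop
    cv2.imwrite('pics/%s.png'%tag,cv2.resize(p['pixels'][a:b,c:d,::-1],None,fx=f,fy=f,interpolation=cv2.INTER_CUBIC))
    return p
def side(tag):
    p=capture('side'); cv2.imwrite('pics/%s.png'%tag,cv2.resize(p['pixels'][140:280,225:395,::-1],None,fx=4.5,fy=4.5,interpolation=cv2.INTER_CUBIC)); return p
E
python3 - <<'E'
from h import *
rep(); p=look('t2'); s=side('s2')
for pp in (p,s):
  for t in ('board_foot','board_back','board'): 
    d=nets.spot_point(pp,t)
    if d: print(t,w2l(d[0]['location'])[0].round(1),round(d[0]['confidence'],2))
E
```

```text
t 5.5 tcp lec [118.   -5.7 128.8] F_lec [ 9.8 -2.  19.3] grip 0.8
tool axes in lec (cols) [[0.005, -0.999, -0.035], [0.004, -0.035, 0.999], [-1.0, -0.005, 0.004]]
board_foot [-19.7  -9.8 113.7] 0.6
board [ 48.8  -6.6 118. ] 0.67
board_foot [-17.8  -6.2 111.6] 0.92
board_back [130.5  -7.9 126.4] 0.72
board [ 56.   -9.1 114.7] 0.58
```

View pics/t2.png

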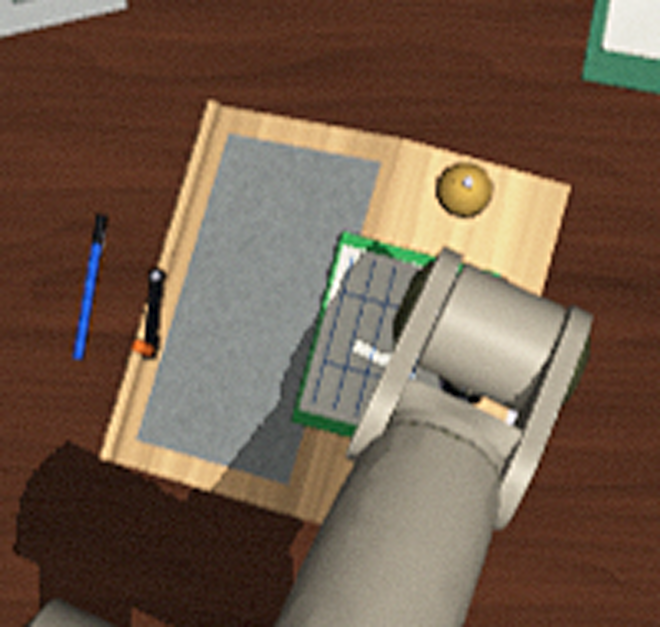

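View pics/s2.png

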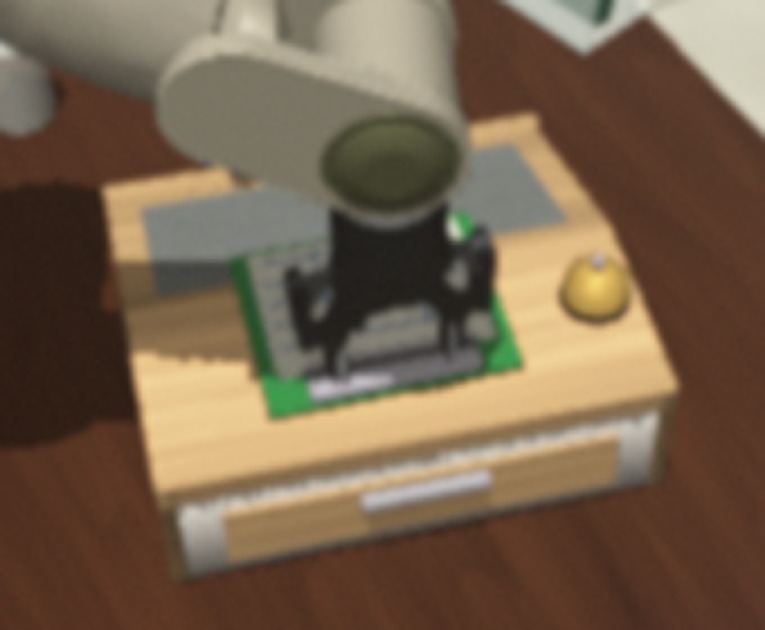

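Request:
send_rows(rows="0.8 0 0.3 0.05 0.03; 0.8 0 0.6 0.1 0.06; 0.8 0 0.9 0.15 0.09; 0.8 0 1.2 0.2 0.12; 0.8 0 1.5 0.25 0.15; 0.8 0 1.8 0.3 0.18; 0.8 0 2.1 0.35 0.21; 0.8 0 2.4 0.4 0.24; 0.8 0 2.7 0.45 0.27; 0.8 0 3.0 0.5 0.3; 0.8 0 3.0 0.5 0.3")

```text
time_s: 7.0
eef_pos: [510.4, -71.9, 128.7]
ee_rot: [0.703, 0.087, 0.701, -0.09]
force: [-6.2, -9.0, 19.4]
grip_width: 0.795
```

```bash
cat >> h.py <<'E'
def bd(*ps):
  for pp in ps:
    for t in ('board_foot','board_back','board'): 
      d=nets.spot_point(pp,t)
      if d: print(t,w2l(d[0]['location'])[0].round(1),round(d[0]['confidence'],2))
E
python3 - <<'E'
from h import *
rep(); p=look('t3'); s=side('s3'); bd(p,s)
E
```

```text
t 7.0 tcp lec [ 87.6  -2.  128.7] F_lec [10.2 -3.7 19.4] grip 0.79
tool axes in lec (cols) [[0.004, -1.0, -0.009], [0.003, -0.009, 1.0], [-1.0, -0.005, 0.003]]
board_foot [-34.9   2.2 119.3] 0.82
board_back [-171.     4.8   42.9] 0.43
board [ 38.3  -3.2 115.9] 0.91
board_foot [-34.2   2.9 110.9] 0.8
board_back [118.3  -8.2 123.6] 0.57
board [ 43.7  -4.9 116. ] 0.83
```

View pics/t3.png

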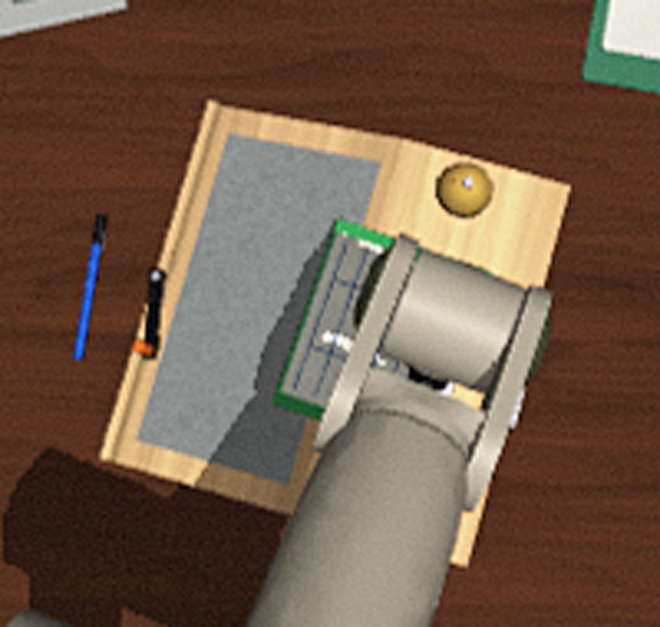

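Request:
send_rows(rows="0.8 -0.5 0 0 0; 0.8 -1.6 0 0 0; 0.8 -1.6 -2.5 0.1 0; 0.8 -1.6 -5.3 0.2 0.1; 0.8 -1.6 -5.3 0.2 0.1; 0.8 -0.3 -5.3 0.2 0.1; 0.8 1.3 -5.3 0.2 0.1; 0.8 1.5 -5.3 0.2 0.1; 0.8 1.5 -5.3 0.2 0.1")

```text
time_s: 8.3
eef_pos: [498.5, -121.2, 111.5]
ee_rot: [0.701, 0.092, 0.701, -0.092]
force: [0.1, 0.4, -0.2]
grip_width: 0.8
```

Run:
```python
from h import *
rep(); p=look('t4'); s=side('s4'); bd(p,s)
```

```text
t 8.3 tcp lec [138.3  -0.8 111.5] F_lec [-0.4  0.  -0.2] grip 0.8
tool axes in lec (cols) [[-0.0, -1.0, 0.001], [-0.0, 0.001, 1.0], [-1.0, 0.0, -0.0]]
board_foot [-37.    3.  116.2] 0.92
board_back [117.8  -7.7 128.6] 0.65
board [ 36.9  -0.6 115.1] 0.68
board_foot [-34.2   3.2 110.7] 0.69
board_back [115.  -12.3 125.1] 0.65
```

View pics/s4.png

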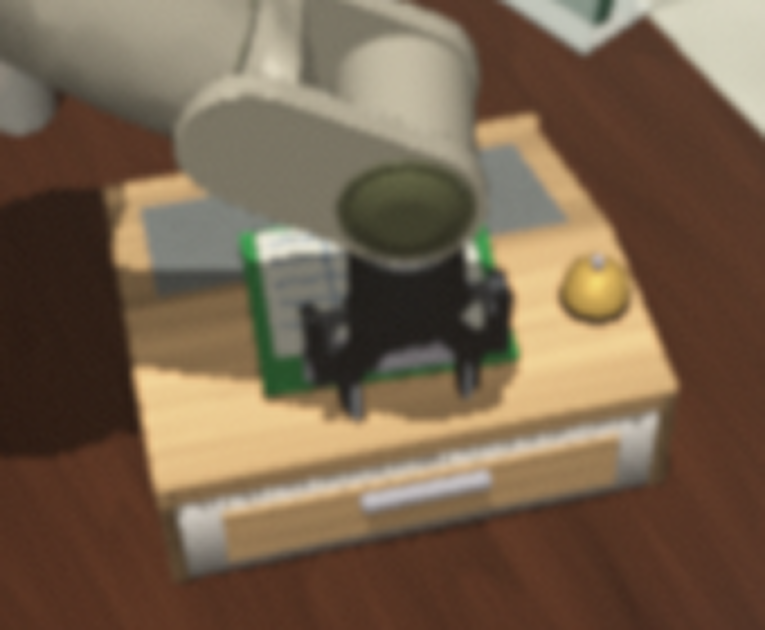

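View pics/t4.png

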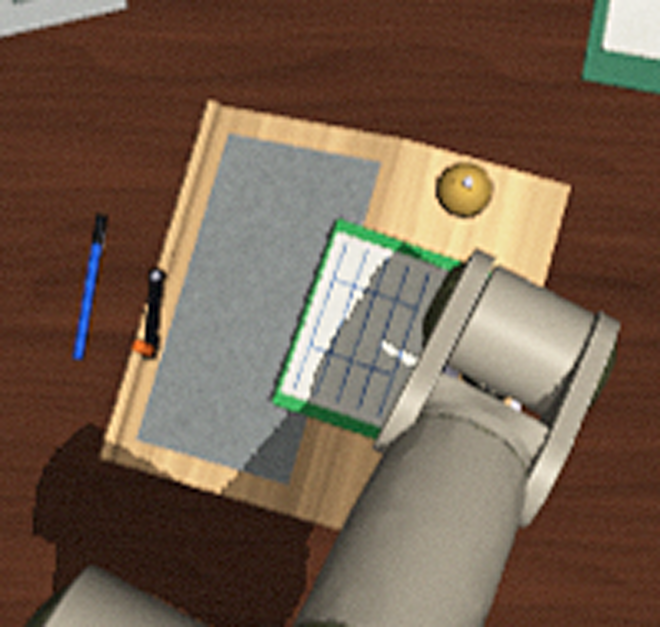

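Request:
send_rows(rows="0.8 -0.2 0.4 0 0; 0.8 -0.2 0.8 0 0; 0.8 -0.2 1.1 0 0; 0.8 -0.2 1.4 0 0; 0.8 -0.2 1.7 0 0; 0.8 -0.2 2.0 0 0; 0.8 -0.2 2.3 0 0; 0.8 -0.2 2.6 0 0; 0.8 -0.2 2.9 0 0; 0.8 -0.2 3.2 0 0; 0.8 -0.2 3.2 0 0")

```text
time_s: 9.8
eef_pos: [506.6, -90.1, 113.1]
ee_rot: [0.701, 0.092, 0.701, -0.092]
force: [0.4, -0.7, 0.0]
grip_width: 0.796
```

Run:
```python
from h import *
rep(); p=look('t5'); s=side('s5'); bd(p,s)
```

```text
t 9.8 tcp lec [106.2  -1.  113.1] F_lec [0.5 0.6 0. ] grip 0.8
tool axes in lec (cols) [[-0.001, -1.0, 0.001], [-0.001, 0.001, 1.0], [-1.0, 0.001, -0.001]]
board_foot [-57.5  -7.2 119.2] 0.69
board_back [ 94.8  -8.  129. ] 0.64
board [ 17.3  -8.2 114.6] 0.91
board_foot [-53.2  -5.9 111.4] 0.93
board_back [ 95.9  -7.8 127.8] 0.83
board [ 22.5  -8.4 114.4] 0.95
```

View pics/s5.png

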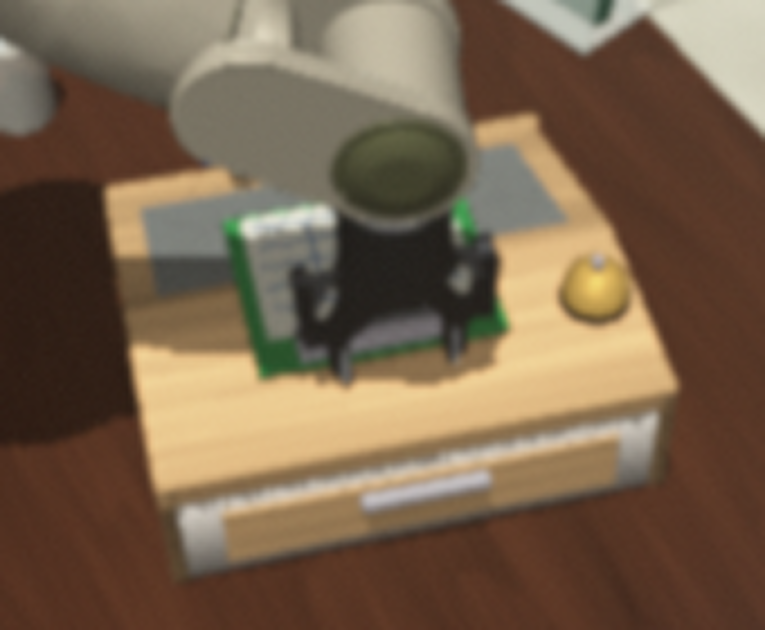

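View pics/t5.png

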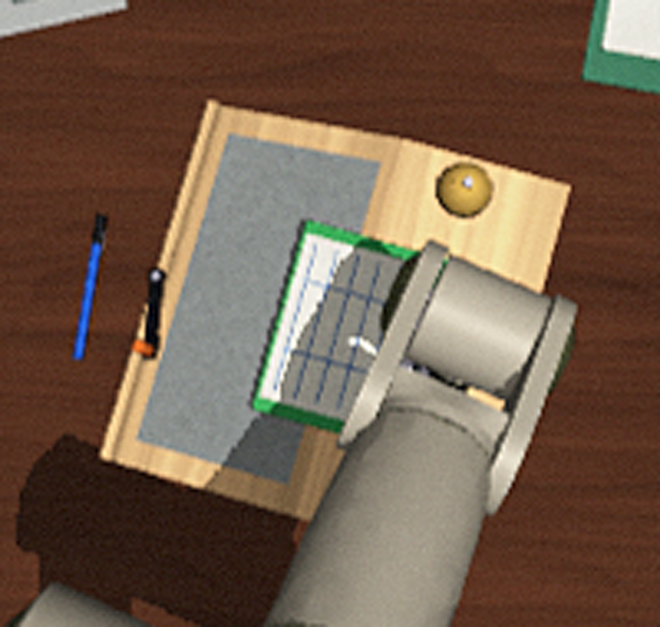

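Request:
send_rows(rows="0.8 0 0.2 0 0; 0.8 0 0.4 0 0; 0.8 0 0.6 0 0; 0.8 0 0.8 0 0; 0.8 0 1.0 0 0; 0.8 0 1.1 0 0; 0.8 0 1.2 0 0; 0.8 0 1.2 0 0")

```text
time_s: 11.0
eef_pos: [509.8, -79.0, 113.3]
ee_rot: [0.701, 0.092, 0.701, -0.092]
force: [0.9, -0.8, 0.6]
grip_width: 0.796
```

Run:
```python
from h import *
rep([73,-7.5,128.7]); p=look('t6'); s=side('s6'); bd(p,s)
```

```text
t 11.0 tcp lec [ 94.6  -0.7 113.3] F_lec [0.6 1.  0.6] grip 0.8
tool axes in lec (cols) [[-0.0, -1.0, 0.001], [0.0, 0.001, 1.0], [-1.0, 0.0, 0.0]]
shift cm [-1.54  2.16 -0.68]
board_foot [-69.4  -9.6 117.6] 0.91
board_back [ 82.1 -10.  131.6] 0.71
board [  4.1  -5.1 116.1] 0.61
board_foot [-67.7  -3.6 111.4] 0.6
board_back [ 86.3  -4.2 124.8] 0.84
board [ 11.3  -8.9 114.2] 0.65
```

View pics/s6.png

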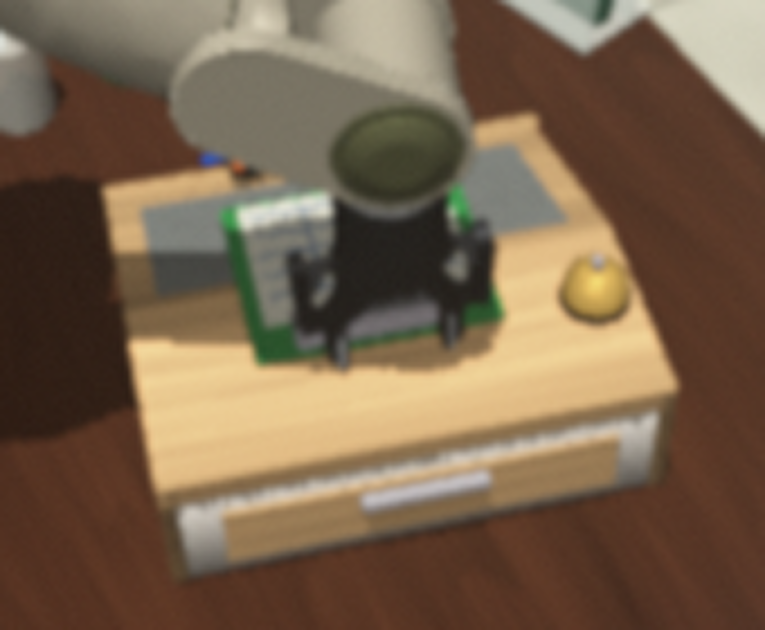

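Request:
send_rows(rows="0.8 0 -0.4 0 0; 0.8 -2 -0.4 -0.2 0; 0.8 -3.4 -0.4 -0.7 0; 0.8 -3.4 1.2 -0.7 0; 0.8 -3.4 2.16 -0.7 0; 0.8 -3.4 2.16 -0.7 0; 0.8 -2.4 2.16 -0.7 0; 0.8 -1.7 2.16 -0.7 0; 0.8 -1.6 2.16 -0.7 0; 0.8 -1.5 2.16 -0.7 0; 0.8 -1.4 2.16 -0.7 0; 0.8 -1.4 2.16 -0.7 0")

```text
time_s: 12.6
eef_pos: [508.3, -56.8, 128.7]
ee_rot: [0.701, 0.092, 0.701, -0.092]
force: [-8.9, 2.2, 21.9]
grip_width: 0.797
```

Request:
send_rows(rows="0.8 0.1 0 0 0; 0.8 0.15 0 0 0; 0.8 0.15 0 0 0")

```text
time_s: 12.9
eef_pos: [508.4, -56.8, 128.6]
ee_rot: [0.701, 0.092, 0.701, -0.092]
force: [-13.4, 3.7, 36.3]
grip_width: 0.802
```

Request:
send_rows(rows="0.8 -0.05 0 -0.12 0; 0.8 -0.05 0.1 -0.12 0; 0.8 -0.05 0.25 -0.12 0; 0.8 -0.05 0.4 -0.12 0; 0.8 -0.05 0.55 -0.12 0; 0.8 -0.05 0.7 -0.12 0; 0.8 -0.05 0.85 -0.12 0; 0.8 -0.05 1.0 -0.12 0; 0.8 -0.05 1.0 -0.12 0")

```text
time_s: 13.8
eef_pos: [510.8, -49.6, 128.7]
ee_rot: [0.702, 0.09, 0.7, -0.094]
force: [-5.6, -12.2, 25.9]
grip_width: 0.802
```

Run:
```python
from h import *
rep(); p=look('t7'); s=side('s7'); bd(p,s)
```

```text
t 13.8 tcp lec [ 66.   -7.3 128.7] F_lec [13.2 -2.3 25.9] grip 0.8
tool axes in lec (cols) [[0.005, -1.0, 0.0], [0.004, 0.0, 1.0], [-1.0, -0.005, 0.004]]
board_foot [-72.8  -6.  120.1] 0.8
board [ -2.3  -1.  117.8] 0.68
board_foot [-70.7  -3.1 114. ] 0.91
board_back [ 79.4  -8.7 124.5] 0.71
board [  7.8  -6.7 115.2] 0.76
```

View pics/s7.png

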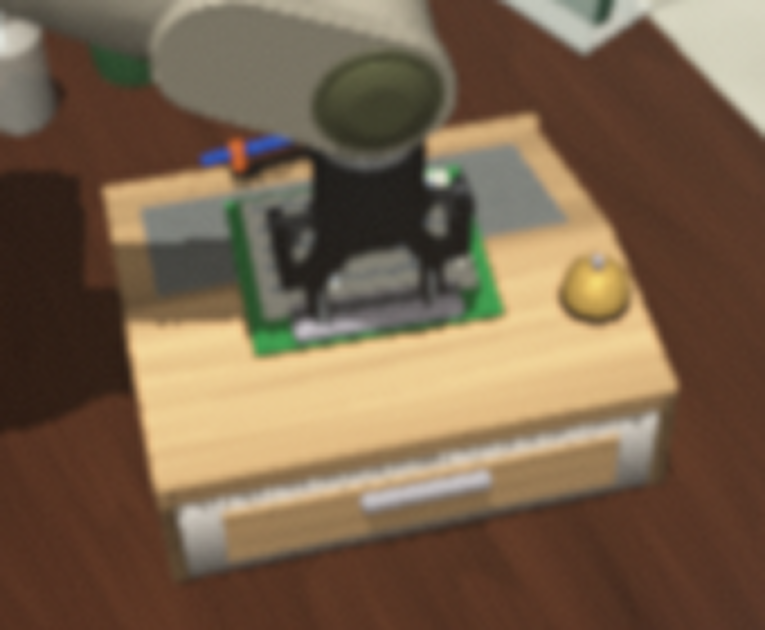

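View pics/t7.png

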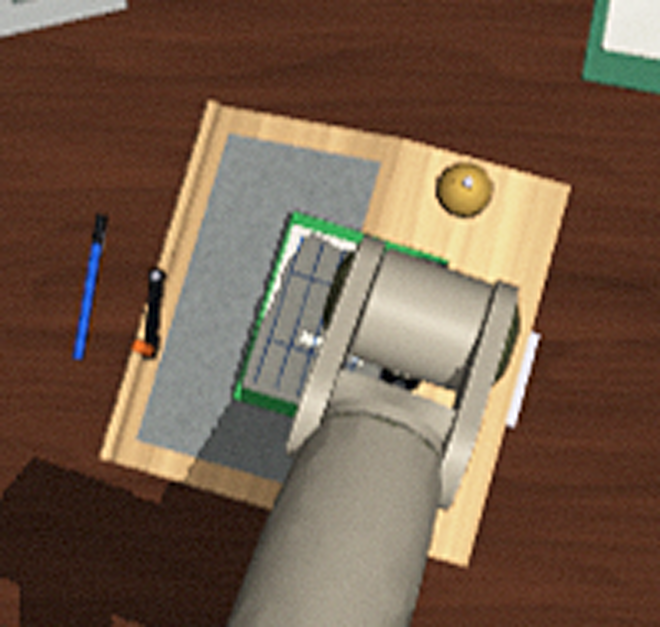

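Request:
send_rows(rows="0.8 0.1 0 0 0; 0.8 0.1 0.15 0 0; 0.8 0.12 0.3 0 0; 0.8 0.12 0.45 0 0; 0.8 0.12 0.6 0 0; 0.8 0.12 0.75 0 0; 0.8 0.12 0.75 0 0")

```text
time_s: 14.9
eef_pos: [513.1, -43.1, 128.7]
ee_rot: [0.703, 0.089, 0.699, -0.094]
force: [-8.5, -15.7, 35.2]
grip_width: 0.8
```

Run:
```python
from h import *
rep(); p=look('t8'); s=side('s8'); bd(p,s)
```

```text
t 14.9 tcp lec [ 59.1  -6.7 128.7] F_lec [17.3 -4.2 35.2] grip 0.8
tool axes in lec (cols) [[0.007, -1.0, 0.0], [0.006, 0.0, 1.0], [-1.0, -0.007, 0.006]]
board_foot [-80.4  -0.9 113.9] 0.9
board [ -5.6  -1.  114.2] 0.6
board_back [ 75.2  -7.7 125. ] 0.93
board [  1.8  -1.5 115.7] 0.96
```

View pics/s8.png

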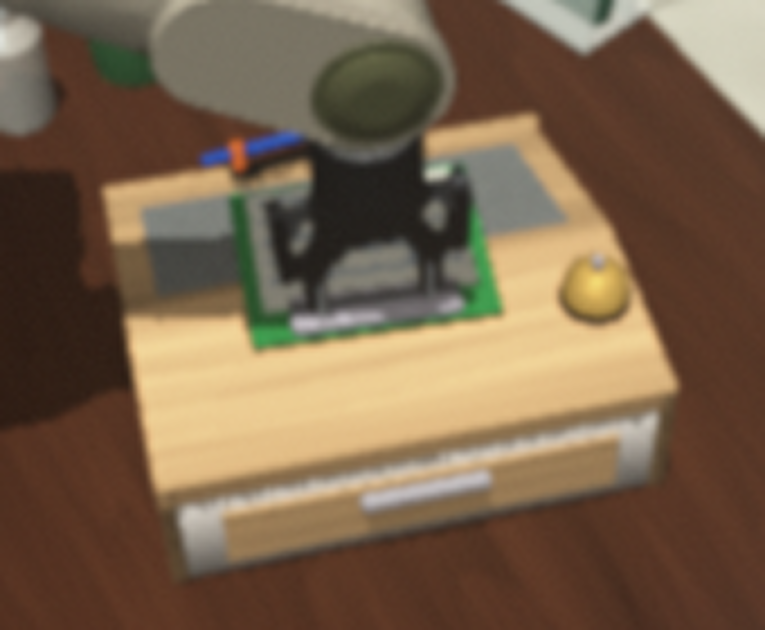

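View pics/t8.png

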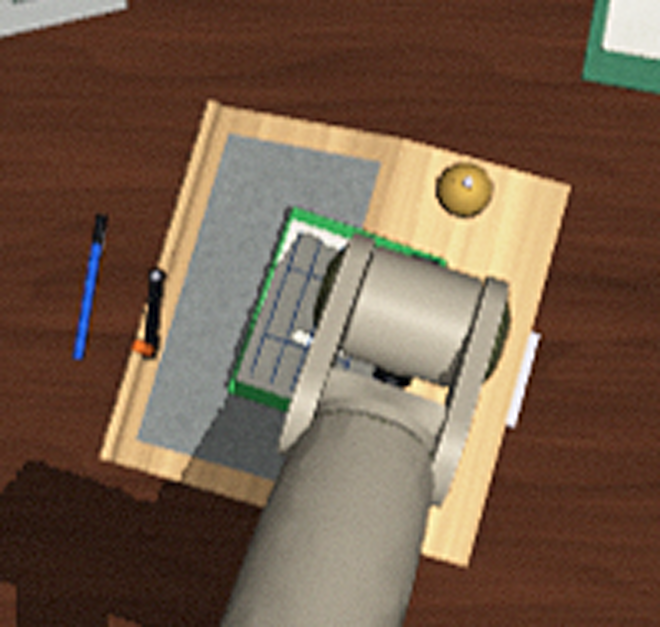

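Request:
send_rows(rows="0.8 0 0.15 0 0; 0.8 0 0.3 0 0; 0.8 0 0.45 0 0; 0.8 0 0.6 0 0; 0.8 0 0.6 0 0")

```text
time_s: 15.8
eef_pos: [514.6, -37.8, 128.7]
ee_rot: [0.703, 0.088, 0.699, -0.094]
force: [-8.7, -19.7, 34.5]
grip_width: 0.795
```

Run:
```python
from h import *
rep(); p=look('t9'); s=side('s9'); bd(p,s)
```

```text
t 15.8 tcp lec [ 53.6  -6.6 128.7] F_lec [21.3 -3.3 34.5] grip 0.79
tool axes in lec (cols) [[0.008, -1.0, -0.0], [0.006, -0.0, 1.0], [-1.0, -0.008, 0.006]]
board_foot [-84.4   3.9 118.6] 0.97
board_back [-391.4 -128.1    2.3] 0.36
board [-10.   -1.4 114.2] 0.97
board_foot [-78.3   8.7 114.9] 0.68
board_back [ 70.4  -8.9 125.2] 0.91
board [ -2.8  -5.7 115. ] 0.59
```

View pics/t9.png

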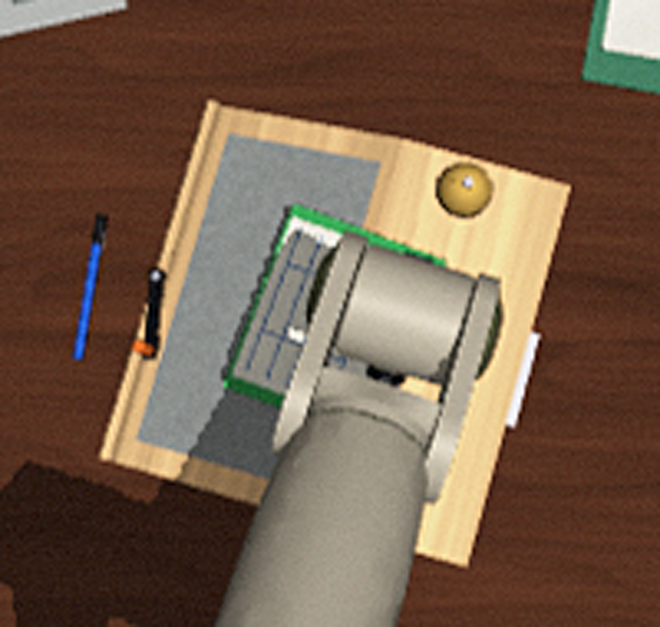

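Request:
send_rows(rows="0.8 -0.08 -0.1 0 0; 0.8 -0.16 -0.2 0 0; 0.8 -0.24 -0.2 0 0; 0.8 -0.3 -0.2 0 0; 0.8 -0.35 -0.2 0 0")

```text
time_s: 16.7
eef_pos: [513.8, -36.5, 128.9]
ee_rot: [0.702, 0.092, 0.7, -0.093]
force: [1.8, -1.3, 4.3]
grip_width: 0.803
```

Request:
send_rows(rows="0.8 -0.1 0 0 0; 0.8 -0.2 0 0 0; 0.8 -0.3 0 0 0; 0.8 -0.4 0 0 0; 0.8 -0.5 0 0 0; 0.8 -0.5 0 0 0")

```text
time_s: 17.3
eef_pos: [512.9, -35.3, 133.7]
ee_rot: [0.701, 0.092, 0.701, -0.092]
force: [0.3, 0.3, 1.1]
grip_width: 0.8
```

Run:
```python
from h import *
rep(); p=look('t10'); s=side('s10'); bd(p,s)
```

```text
t 17.3 tcp lec [ 51.7  -8.9 133.7] F_lec [-0.3  0.2  1.1] grip 0.8
tool axes in lec (cols) [[-0.0, -1.0, 0.001], [-0.0, 0.001, 1.0], [-1.0, 0.0, -0.0]]
board_foot [-81.7   3.3 112.1] 0.96
board_back [-441.2   35.5    3. ] 0.33
board [ -6.3  -1.7 113.6] 0.73
board_foot [-78.3   7.2 105.4] 0.97
board_back [ 68.7 -11.1 128.8] 0.97
board [ -2.4  -1.8 109.6] 0.81
```

View pics/s10.png

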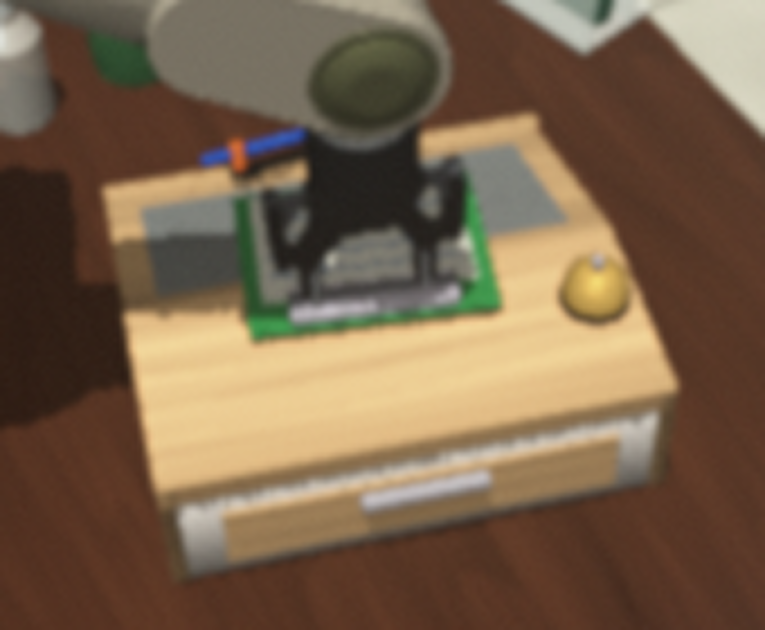

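Request:
send_rows(rows="0.8 -0.1 0 0 0; 0.8 -0.2 0 0 0; 0.8 -0.3 0 0 0; 0.8 -0.4 0 0 0; 0.8 -0.5 0 0 0; 0.8 -0.6 0 0 0; 0.8 -0.7 0 0 0; 0.8 -0.8 0 0 0; 0.8 -0.9 0 0 0; 0.8 -1.0 0 0 0; 0.8 -1.1 0 0 0; 0.8 -1.2 0 0 0")

```text
time_s: 18.9
eef_pos: [512.9, -35.4, 145.7]
ee_rot: [0.701, 0.092, 0.701, -0.092]
force: [0.1, 0.3, 0.3]
grip_width: 0.8
```

Run:
```python
from h import *
rep(); p=look('t11'); s=side('s11'); bd(p,s)
```

```text
t 18.9 tcp lec [ 51.7  -8.9 145.7] F_lec [-0.4  0.   0.3] grip 0.8
tool axes in lec (cols) [[0.0, -1.0, 0.001], [-0.0, 0.001, 1.0], [-1.0, -0.0, -0.0]]
board_foot [-76.2   3.6  88.9] 0.78
board_back [-533.8  -85.6    0.6] 0.63
board [ -8.2   3.8 111.4] 0.57
board_foot [-73.7   6.   88.4] 0.79
board_back [ 64.3  -8.8 145.3] 0.9
board [ -1.2  -2.1 111.8] 0.77
```

View pics/s11.png

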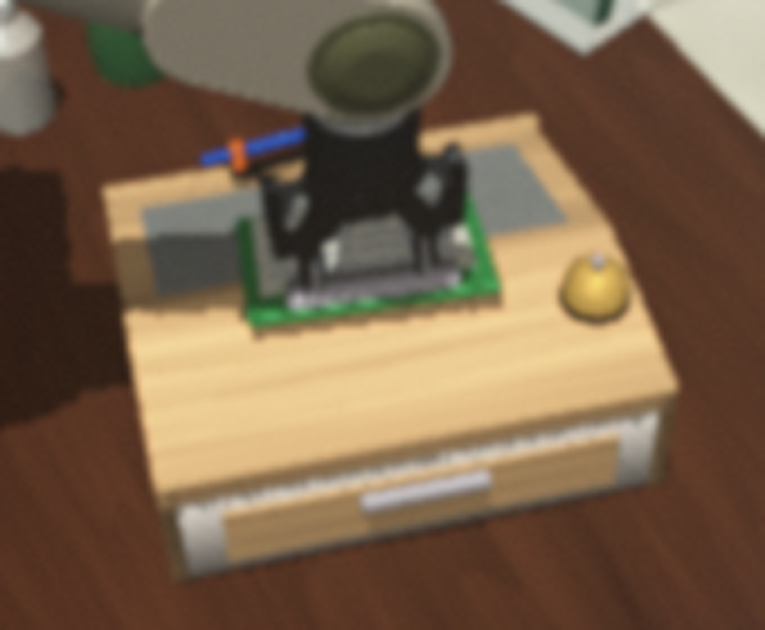

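Request:
send_rows(rows="0.8 -0.1 0 0 0; 0.8 -0.2 0 0 0; 0.8 -0.3 0 0 0; 0.8 -0.4 0 0 0; 0.8 -0.5 0 0 0; 0.8 -0.6 0 0 0; 0.8 -0.7 0 0 0; 0.8 -0.7 0 0 0")

```text
time_s: 20.1
eef_pos: [513.0, -35.4, 152.7]
ee_rot: [0.701, 0.092, 0.701, -0.092]
force: [-0.8, 0.8, 0.4]
grip_width: 0.802
```

Run:
```python
from h import *
rep(); p=look('t12'); s=side('s12'); bd(p,s)
```

```text
t 20.1 tcp lec [ 51.7  -8.8 152.7] F_lec [-0.6 -1.   0.4] grip 0.8
tool axes in lec (cols) [[0.0, -1.0, 0.001], [0.0, 0.001, 1.0], [-1.0, -0.0, 0.0]]
board_foot [-73.5   5.3  85. ] 0.73
board_back [-5.353e+02 -8.580e+01  2.000e-01] 0.74
board [ -7.4  -0.7 110.5] 0.86
board_foot [-71.7   4.6  81.9] 0.62
board_back [ 62.8  -9.9 146.4] 0.93
board [  0.3  -1.8 110. ] 0.63
```

View pics/s12.png

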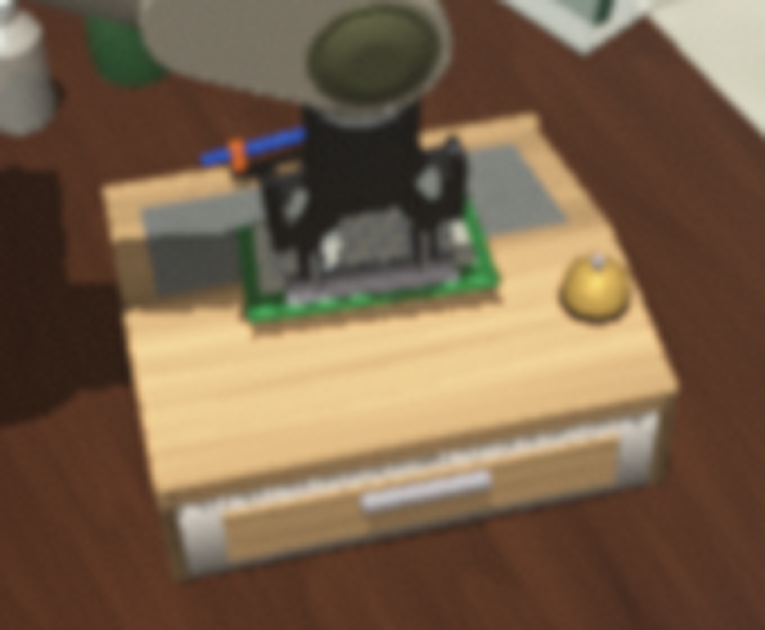

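Request:
send_rows(rows="0.8 -1 0 0 0; 0.8 -1.5 -2 0 0; 0.8 -1.5 -5.0 0.4 0; 0.8 -1.0 -6.0 0.8 0; 0.8 -1.0 -6.0 0.8 0")

```text
time_s: 21.0
eef_pos: [505.2, -96.2, 162.3]
ee_rot: [0.701, 0.093, 0.701, -0.093]
force: [0.0, 0.5, 0.2]
grip_width: 0.799
```

Run:
```python
from h import *
rep([90,-3,134]); p=look('t13'); s=side('s13'); bd(p,s)
```

```text
t 21.0 tcp lec [112.5  -0.8 162.3] F_lec [-0.5 -0.1  0.2] grip 0.8
tool axes in lec (cols) [[-0.0, -1.0, 0.003], [-0.001, 0.003, 1.0], [-1.0, 0.0, -0.001]]
shift cm [ 2.83  2.25 -0.23]
board_foot [-76.5   3.1  84.8] 0.86
board_back [ 67.4  -6.7 152.6] 0.86
board [ -7.8   3.5 112.5] 0.57
board_foot [-72.1   6.9  81.4] 0.71
board_back [ 61.3  -9.4 146.3] 0.67
board [ -1.8  -1.7 105.3] 0.86
```

View pics/s13.png

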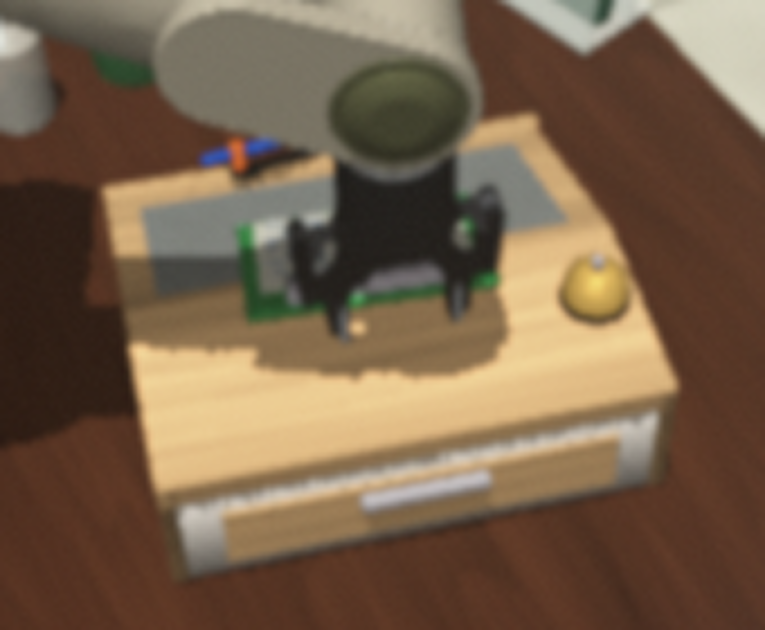

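View pics/t13.png

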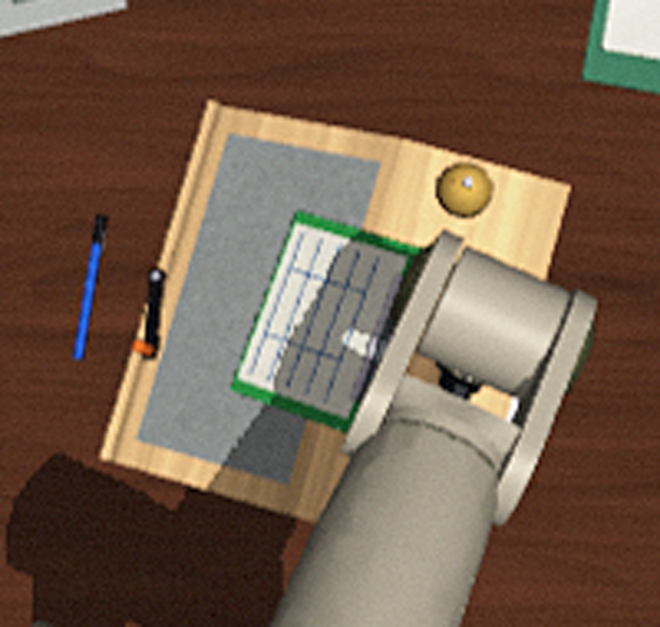

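Run:
```python
from h import *
s,e,R=tool()
for fx in (260,252,200,175,160,152,149):
    t=face2lec([fx,0,13])[0]+[11.2,0,-7.3]; print(fx,t.round(1),'shift',np.round(R.T@(lec2w(Q,t)[0]-e)/10,2))
```

```text
260 [ 81.6   0.  144.1] shift [1.86 2.96 0.1 ]
252 [ 74.2   0.  141.1] shift [2.16 3.7  0.1 ]
200 [ 26.    0.  121.6] shift [4.1  8.52 0.1 ]
175 [  2.8   0.  112.3] shift [ 5.04 10.84  0.1 ]
160 [-11.1   0.  106.6] shift [ 5.6  12.23  0.09]
152 [-18.5   0.  103.6] shift [ 5.9  12.97  0.09]
149 [-21.3   0.  102.5] shift [ 6.02 13.25  0.09]
```

Request:
send_rows(rows="0.8 0.8 1.5 -0.5 0; 0.8 1.8 2.96 -0.5 0; 0.8 2.0 3.3 -0.5 0; 0.8 2.16 3.7 -0.5 0; 0.8 2.3 4.0 -0.5 0; 0.8 2.42 4.35 -0.5 0; 0.8 2.55 4.7 -0.5 0; 0.8 2.7 5.05 -0.5 0; 0.8 2.83 5.4 -0.5 0; 0.8 2.98 5.75 -0.5 0; 0.8 3.12 6.1 -0.5 0; 0.8 3.12 6.1 -0.5 0")

```text
time_s: 22.6
eef_pos: [516.1, -34.7, 131.2]
ee_rot: [0.701, 0.092, 0.701, -0.092]
force: [0.4, -0.2, -0.0]
grip_width: 0.804
```

```bash
cat >> h.py <<'E'
def w2f(X):
    P=w2l(X); c,s=np.cos(A),np.sin(A); D=P-np.array([15-195*c,0,115-195*s]); return np.c_[D[:,0]*c+D[:,2]*s,D[:,1],-D[:,0]*s+D[:,2]*c]
def bf(*ps):
  for pp in ps:
    for t in ('board_foot','board_back','board'): 
      d=nets.spot_point(pp,t)
      if d: print(t,'face',w2f(d[0]['location'])[0].round(1),round(d[0]['confidence'],2))
E
python3 - <<'E'
from h import *
rep(); p=look('t14'); s=side('s14'); bf(p,s)
s,e,R=tool()
for fx in (200,175,160,152,149):
    t=face2lec([fx,0,13])[0]+[11.2,0,-7.3]; print(fx,t.round(1),'shift',np.round(R.T@(lec2w(Q,t)[0]-e)/10,2))
E
```

```text
t 22.6 tcp lec [ 50.2  -6.  131.2] F_lec [ 0.1  0.5 -0. ] grip 0.8
tool axes in lec (cols) [[-0.0, -1.0, 0.001], [-0.0, 0.001, 1.0], [-1.0, 0.0, -0.0]]
board_foot face [72.1 -3.7  6.7] 0.82
board_back face [227.9 -10.3  15.5] 0.61
board face [147.8  -2.6   4.5] 0.82
board_foot face [152.7  -4.1   1. ] 0.69
board_back face [225.5  -8.5  13.8] 0.74
board face [148.8  -6.    1.4] 0.66
200 [ 26.    0.  121.6] shift [0.98 2.48 0.58]
175 [  2.8   0.  112.3] shift [1.92 4.8  0.58]
160 [-11.1   0.  106.6] shift [2.48 6.19 0.58]
152 [-18.5   0.  103.6] shift [2.78 6.93 0.58]
149 [-21.3   0.  102.5] shift [2.89 7.21 0.58]
```

View pics/s14.png

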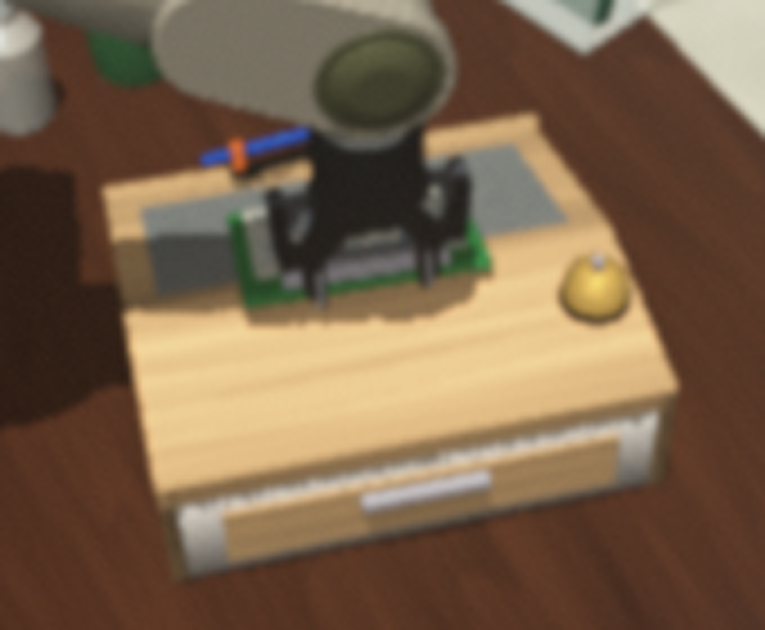

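View pics/t14.png

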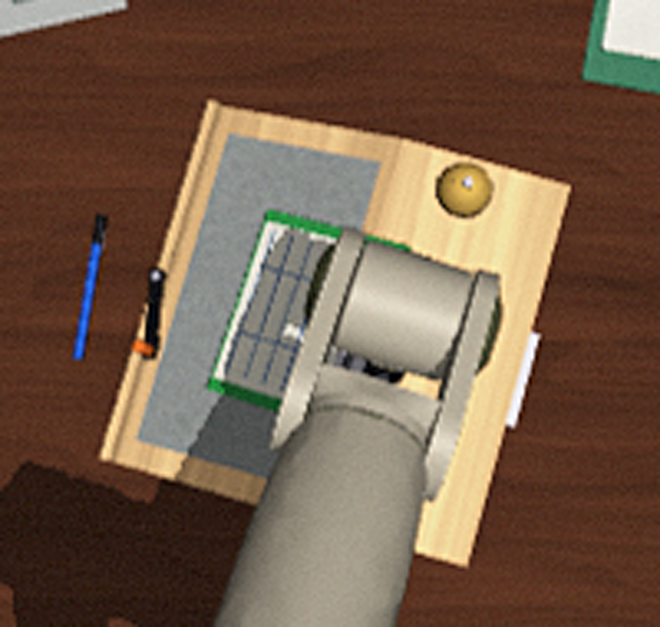

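Request:
send_rows(rows="0.8 0.16 0.4 0.05 0; 0.8 0.32 0.8 0.1 0; 0.8 0.48 1.2 0.15 0; 0.8 0.64 1.6 0.2 0; 0.8 0.8 2.0 0.25 0; 0.8 0.96 2.4 0.3 0; 0.8 1.12 2.8 0.35 0; 0.8 1.28 3.2 0.4 0; 0.8 1.44 3.6 0.45 0; 0.8 1.6 4.0 0.5 0; 0.8 1.76 4.4 0.55 0; 0.8 1.92 4.8 0.6 0")

```text
time_s: 24.2
eef_pos: [534.4, 9.9, 112.0]
ee_rot: [0.701, 0.092, 0.701, -0.092]
force: [0.4, -0.8, 0.8]
grip_width: 0.798
```

Run:
```python
from h import *
rep(); p=look('t15'); s=side('s15'); bf(p,s)
s,e,R=tool()
for fx in (160,152,149):
    t=face2lec([fx,0,13])[0]+[11.2,0,-7.3]; print(fx,t.round(1),'shift',np.round(R.T@(lec2w(Q,t)[0]-e)/10,2))
```

```text
t 24.2 tcp lec [  2.4   0.2 112. ] F_lec [0.7 0.7 0.8] grip 0.8
tool axes in lec (cols) [[0.0, -1.0, 0.001], [-0.0, 0.001, 1.0], [-1.0, -0.0, -0.0]]
board_foot face [19.7  0.   4.4] 0.93
board_back face [178.4  -4.2  15.1] 0.71
board face [98.5  0.   0.6] 0.78
board_foot face [24.3  1.3  1.3] 0.65
board_back face [173.4  -0.8  12.9] 0.61
board face [100.   -2.9  -0.5] 0.95
160 [-11.1   0.  106.6] shift [ 0.57  1.39 -0.03]
152 [-18.5   0.  103.6] shift [ 0.87  2.13 -0.03]
149 [-21.3   0.  102.5] shift [ 0.98  2.41 -0.03]
```

View pics/t15.png

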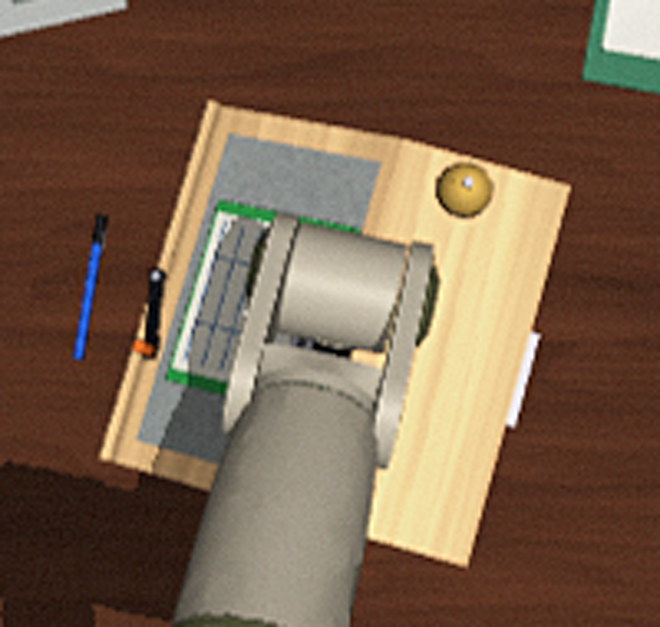

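View pics/s15.png

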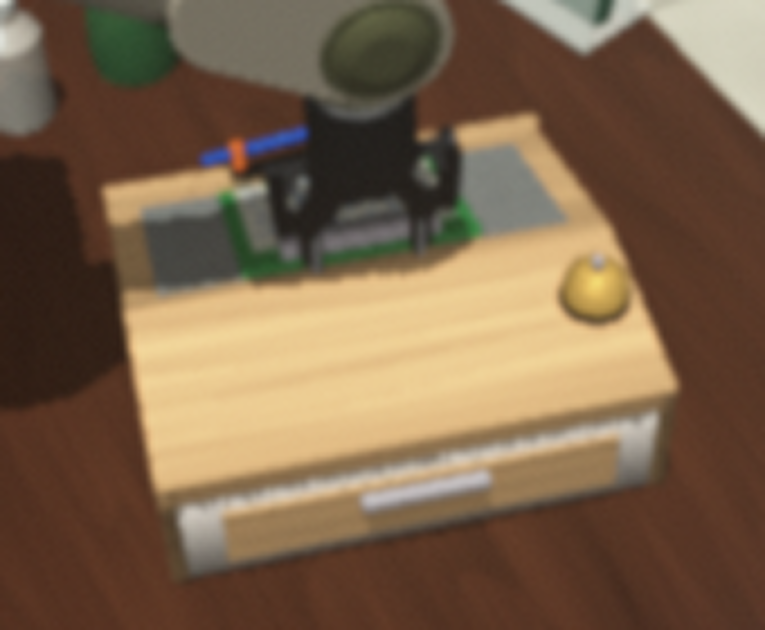

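Request:
send_rows(rows="0.8 0.12 0.3 0 0; 0.8 0.24 0.6 0 0; 0.8 0.36 0.9 0 0; 0.8 0.48 1.2 0 0; 0.8 0.6 1.5 0 0; 0.8 0.72 1.8 0 0; 0.8 0.8 2.0 0 0; 0.8 0.8 2.0 0 0")

```text
time_s: 25.4
eef_pos: [539.4, 29.3, 104.0]
ee_rot: [0.701, 0.092, 0.701, -0.092]
force: [-0.5, 0.2, -0.2]
grip_width: 0.799
```

Request:
send_rows(rows="0.8 0.06 0.15 0 0; 0.8 0.12 0.3 0 0; 0.8 0.12 0.3 0 0")

```text
time_s: 25.7
eef_pos: [540.2, 32.0, 102.9]
ee_rot: [0.701, 0.092, 0.701, -0.092]
force: [0.2, 0.5, -0.2]
grip_width: 0.807
```

Request:
send_rows(rows="0.8 0.04 0.1 0 0; 0.8 0.08 0.2 0 0; 0.8 0.08 0.2 0 0")

```text
time_s: 26.0
eef_pos: [540.8, 33.9, 102.2]
ee_rot: [0.701, 0.092, 0.701, -0.092]
force: [-0.4, 0.0, 0.4]
grip_width: 0.799
```

Request:
send_rows(rows="0.8 0.04 0.1 0 0; 0.8 0.08 0.2 0 0; 0.8 0.08 0.2 0 0")

```text
time_s: 26.3
eef_pos: [541.3, 35.9, 101.4]
ee_rot: [0.701, 0.092, 0.701, -0.092]
force: [0.9, 0.2, -0.5]
grip_width: 0.798
```

Run:
```python
from h import *
rep(); p=look('t16'); s=side('s16'); bf(p,s)
```

```text
t 26.3 tcp lec [-24.4   0.2 101.4] F_lec [-0.5  0.8 -0.5] grip 0.8
tool axes in lec (cols) [[-0.0, -1.0, 0.001], [-0.0, 0.001, 1.0], [-1.0, 0.0, -0.0]]
board_foot face [-4.6 -2.2  5.4] 0.67
board_back face [148.   -0.3  14.8] 0.72
board face [66.4  0.9  2.2] 0.57
board_back face [148.8  -1.1  12.8] 0.91
board face [71.4 -0.6  0.9] 0.9
```

View pics/t16.png

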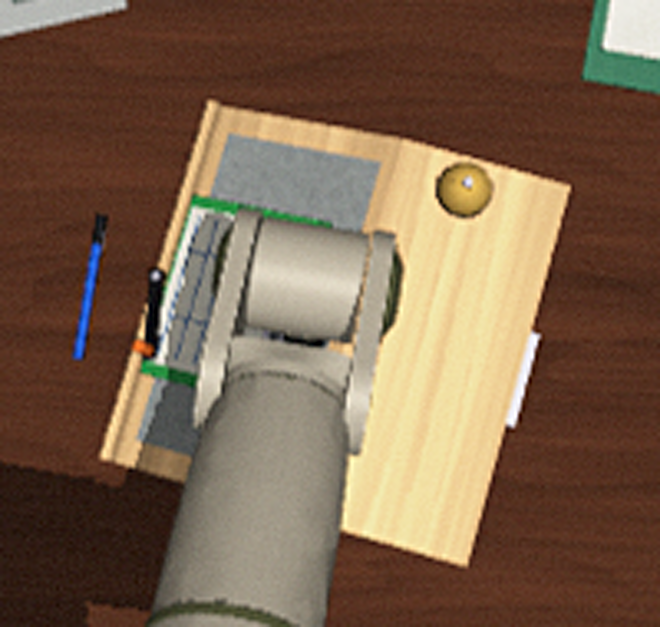

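View pics/s16.png

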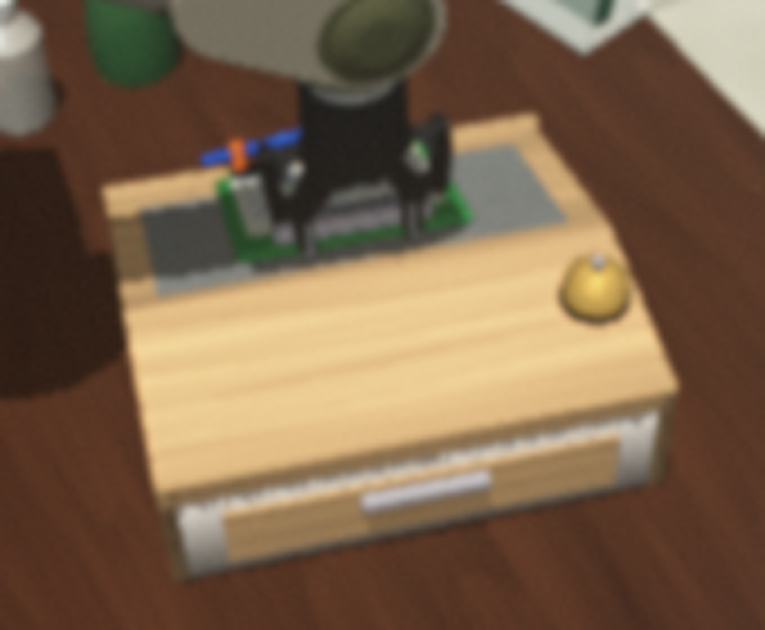

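Request:
send_rows(rows="0.8 0.04 0.1 0 0; 0.8 0.06 0.15 0 0; 0.8 0.06 0.15 0 0")

```text
time_s: 27.0
eef_pos: [541.7, 37.2, 100.8]
ee_rot: [0.701, 0.092, 0.701, -0.092]
force: [0.3, -0.7, 0.2]
grip_width: 0.796
```

Request:
send_rows(rows="0.8 0.04 0.1 0 0; 0.8 0.06 0.15 0 0; 0.8 0.06 0.15 0 0")

```text
time_s: 27.3
eef_pos: [541.7, 37.6, 100.6]
ee_rot: [0.701, 0.091, 0.701, -0.093]
force: [-5.7, -7.5, 5.3]
grip_width: 0.804
```

Request:
send_rows(rows="0.8 -0.15 -0.35 0 0; 0.8 -0.35 -0.8 0 0; 0.8 -2 -1.0 0 0; 0.8 -5 -1.0 0 0; 0.8 -8 -2 -1 0; 0.6 -8 -3 -4 1.5; 0.3 -8 -3 -8 3; 0.25 -8 -3 -11 4.5; 0.25 -8 -3 -13 6; 0.25 -8 -3 -13 7")

```text
time_s: 28.3
eef_pos: [406.8, 43.8, 180.5]
ee_rot: [0.64, 0.3, 0.64, -0.3]
force: [0.2, -0.2, -0.1]
grip_width: 0.249
```

Run:
```python
from h import *
p=look('t17'); s=side('s17'); bf(p,s)
for pp in (p,s):
    print('peg face',[(w2f(d['location'])[0].round(1),round(d['confidence'],2)) for d in nets.spot_point(pp,'holder_peg')])
s_,e,R=tool();print(s_['joints'])
rep(face2lec([-5,-72,80])[0])
```

```text
board_foot face [-8.  -1.8  4.9] 0.64
board_back face [148.9   0.7  15.2] 0.9
board face [65.8 -0.9  4.4] 0.78
board_foot face [-7.8  2.4 -1.3] 0.97
board_back face [146.5  -3.2  11. ] 0.91
board face [71.5 -2.3  3.8] 0.73
peg face [(array([-180.5, -239.1,   28.5]), 0.68), (array([  6. , -68.5,  29.9]), 0.58), (array([-227.9, -129.2,   46.4]), 0.35)]
peg face [(array([  3. , -66.5,  32. ]), 0.51)]
[-1.81724823e-01  1.13611463e-01  1.88957885e+00  6.33537579e-05
  1.13864385e+00  6.89478925e-01]
t 28.8 tcp lec [   2.5 -129.7  180.1] F_lec [-0.1 -0.3  0.6] grip 0.25
tool axes in lec (cols) [[-0.0, -0.819, 0.574], [-0.0, 0.574, 0.819], [-1.0, -0.0, -0.0]]
shift cm [ 6.58 19.93 -6.93]
```

View pics/t17.png

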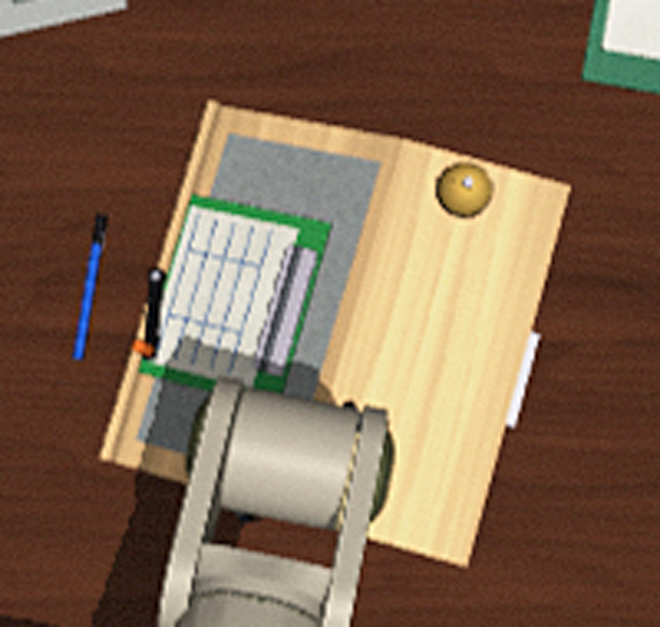

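View pics/s17.png

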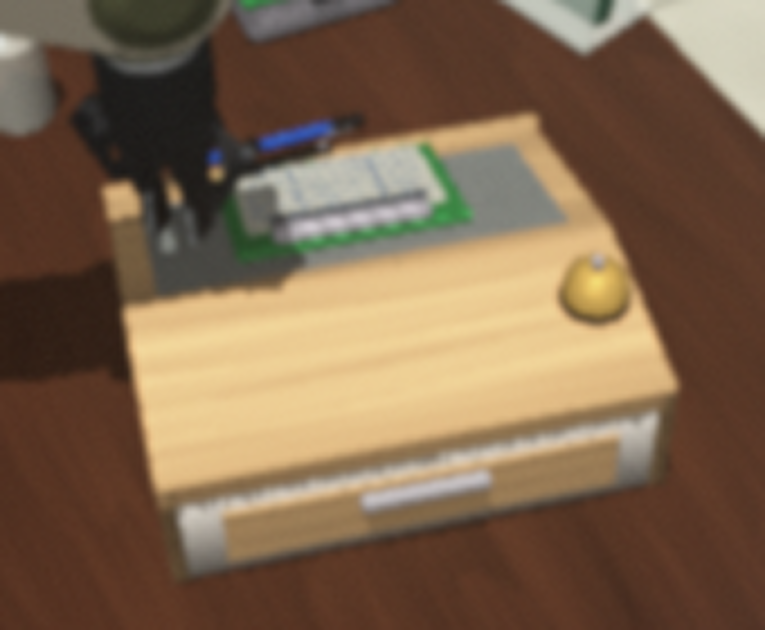

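Run:
```python
from h import *
t=face2lec([4,-70,31])[0]; print(t)
t2=t+[0,0,35]; rep(t2)
```

```text
[-173.70492062  -70.           72.19284015]
t 28.8 tcp lec [   2.5 -129.7  180.1] F_lec [-0.1 -0.3  0.6] grip 0.25
tool axes in lec (cols) [[-0.0, -0.819, 0.574], [-0.0, 0.574, 0.819], [-1.0, -0.0, -0.0]]
shift cm [ 7.29 17.86 -5.23]
```

Request:
send_rows(rows="0.35 0 3 -1 1.3; 0.35 0 6 -2 2.6; 0.35 0 9 -3 3.9; 0.35 0 12 -4 5.2; 0.35 0 15 -5 6.5; 0.35 2 17.86 -5.23 7.8; 0.35 4 17.86 -5.23 9.1; 0.35 6 17.86 -5.23 9.5; 0.35 7.3 17.86 -5.23 9.5; 0.35 7.3 17.86 -5.23 9.5; 0.35 7.3 17.86 -5.23 9.5")

```text
time_s: 29.9
eef_pos: [512.1, 198.1, 107.8]
ee_rot: [0.467, 0.531, 0.467, -0.531]
force: [0.4, -0.3, 0.4]
grip_width: 0.348
```

Run:
```python
from h import *
p=look('t18'); s=side('s18')
for pp in (p,s):
    print('peg face',[(w2f(d['location'])[0].round(1),round(d['confidence'],2)) for d in nets.spot_point(pp,'holder_peg')])
rep(face2lec([4,-70,31])[0])
```

```text
peg face []
peg face [(array([  7.2, -68. ,  31.6]), 0.53)]
t 30.1 tcp lec [-173.8  -69.6  108.1] F_lec [-0.2  0.6  0.5] grip 0.35
tool axes in lec (cols) [[-0.001, -0.129, 0.992], [0.001, 0.992, 0.129], [-1.0, 0.002, -0.0]]
shift cm [ 3.59 -0.05  0.01]
```

View pics/s18.png

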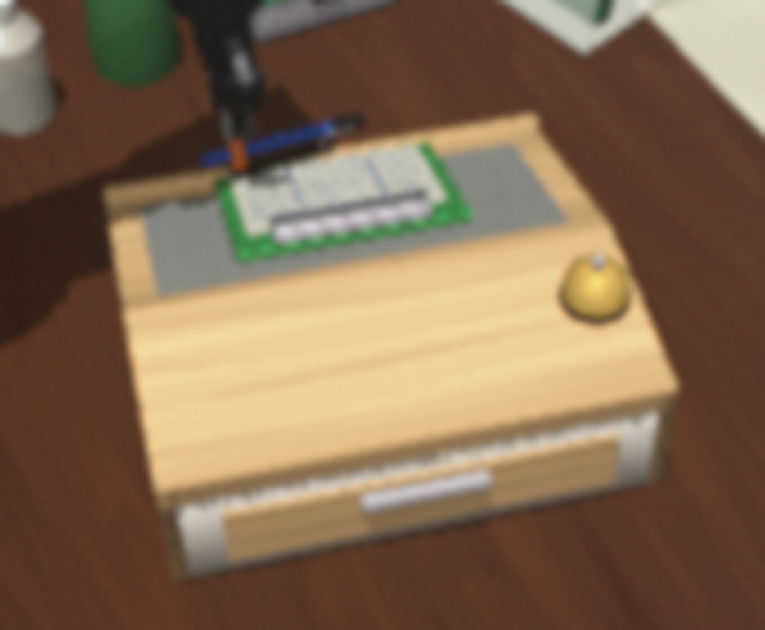

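View pics/t18.png

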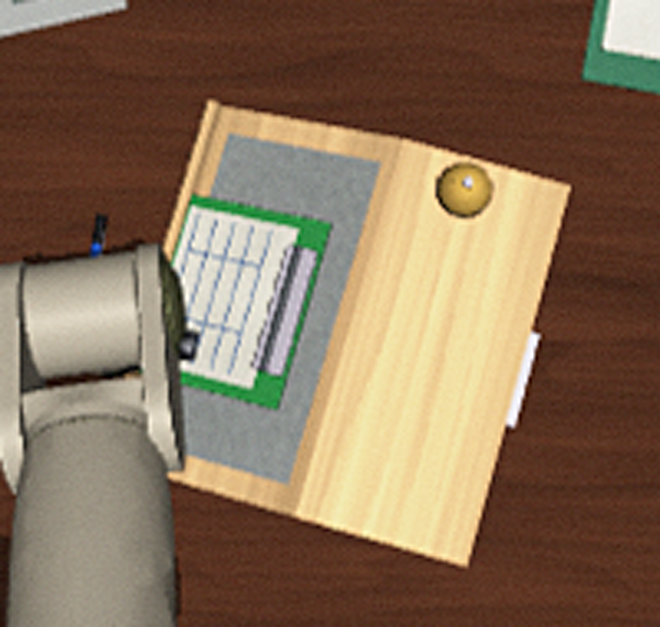

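Request:
send_rows(rows="0.35 1 0 0 0; 0.35 2 0 0 0; 0.35 2.8 0 0 0; 0.35 3.5 0 0 0; 0.35 3.5 0 0 0")

```text
time_s: 30.6
eef_pos: [511.2, 198.0, 70.9]
ee_rot: [-0.466, -0.531, -0.467, 0.532]
force: [1.0, 0.2, 0.9]
grip_width: 0.349
```

Run:
```python
from h import *
s=side('s19'); rep()
```

```text
t 30.65 tcp lec [-173.6  -70.2   71.6] F_lec [ 0.4 -0.2  0.6] grip 0.35
tool axes in lec (cols) [[0.0, -0.129, 0.992], [-0.001, 0.992, 0.129], [-1.0, -0.001, 0.0]]
```

View pics/s19.png

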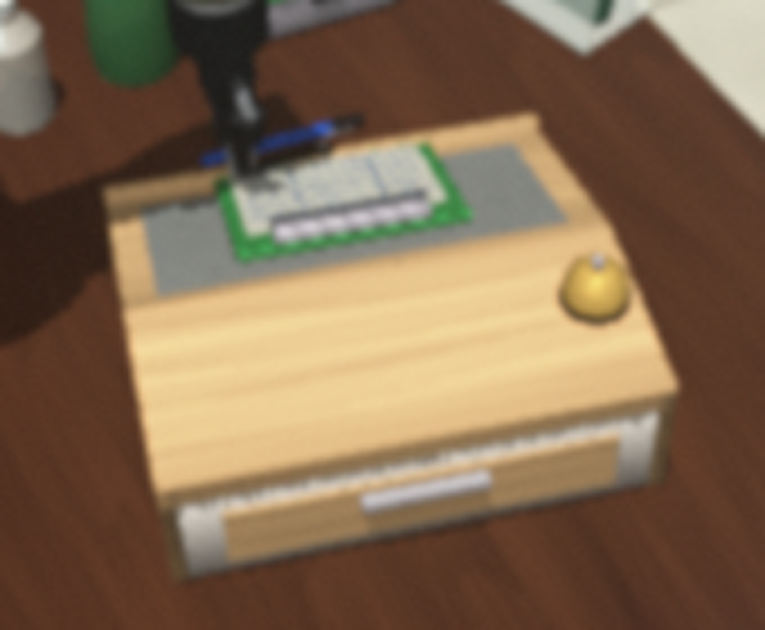

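Run:
```python
from h import *
s,e,R=tool()
for ph in np.linspace(0.13,1.75,17)[1:]:
    t=face2lec([-5+72*np.sin(ph),-72*np.cos(ph),30.5])[0]
    yaw=-(np.rad2deg(min(ph,1.57))-7.4)/5
    print(round(ph,2),*np.round(R.T@(lec2w(Q,t)[0]-e)/10,2),round(yaw,1))
```

```text
0.23 -0.29 -0.08 0.7 -1.2
0.33 -0.55 0.03 1.37 -2.3
0.43 -0.8 0.22 2.02 -3.5
0.54 -1.05 0.48 2.66 -4.7
0.64 -1.27 0.81 3.27 -5.8
0.74 -1.48 1.2 3.85 -7.0
0.84 -1.68 1.65 4.39 -8.1
0.94 -1.85 2.16 4.88 -9.3
1.04 -2.0 2.71 5.33 -10.5
1.14 -2.13 3.31 5.72 -11.6
1.24 -2.23 3.95 6.06 -12.8
1.35 -2.3 4.62 6.33 -13.9
1.45 -2.35 5.32 6.54 -15.1
1.55 -2.37 6.03 6.68 -16.3
1.65 -2.37 6.76 6.76 -16.5
1.75 -2.33 7.49 6.77 -16.5
```

Request:
send_rows(rows="0.25 0 0 0 0; 0.25 -0.29 -0.08 0.7 -1.2; 0.25 -0.55 0.03 1.37 -2.3; 0.25 -0.8 0.22 2.02 -3.5; 0.25 -1.05 0.48 2.66 -4.7; 0.25 -1.27 0.81 3.27 -5.8; 0.25 -1.48 1.2 3.85 -7; 0.25 -1.68 1.65 4.39 -8.1; 0.25 -1.68 1.65 4.39 -8.1")

```text
time_s: 31.55
eef_pos: [523.1, 152.0, 89.6]
ee_rot: [0.622, 0.337, 0.621, -0.337]
force: [-0.3, 0.2, 0.2]
grip_width: 0.247
```

Run:
```python
from h import *
p=look('t20'); s_=side('s20'); rep()
for pp in (p,s_):
    print('peg face',[(w2f(d['location'])[0].round(1),round(d['confidence'],2)) for d in nets.spot_point(pp,'holder_peg')])
bf(p,s_)
s,e,R=tool(); print(w2f(e).round(1))
for ph in np.linspace(0.84,1.75,10)[1:]:
    t=face2lec([-5+72*np.sin(ph),-72*np.cos(ph),30.5])[0]
    print(round(ph,2),*np.round(R.T@(lec2w(Q,t)[0]-e)/10,2),round(-(np.rad2deg(min(ph,1.57))-48)/5,1))
```

```text
t 31.65 tcp lec [-132.4  -48.    89.2] F_lec [ 0.2 -0.2  0. ] grip 0.25
tool axes in lec (cols) [[-0.0, -0.74, 0.672], [0.0, 0.672, 0.74], [-1.0, 0.0, 0.0]]
peg face []
peg face [(array([ 44.3, -44.1,  32.5]), 0.43)]
board_foot face [-6.9 -0.9  4.3] 0.91
board_back face [148.3  -2.1  16. ] 0.71
board face [66.8 -1.4  2.9] 0.69
board_foot face [-4.2  0.7 -0.2] 0.6
board_back face [147.   -1.8  11.3] 0.7
board face [71.8 -2.  -1.4] 0.76
[[ 48.6 -48.   31.1]]
0.94 -0.12 0.05 0.72 -1.2
1.04 -0.27 0.18 1.42 -2.3
1.14 -0.39 0.38 2.11 -3.5
1.24 -0.5 0.65 2.77 -4.7
1.35 -0.57 0.99 3.42 -5.8
1.45 -0.62 1.38 4.03 -7.0
1.55 -0.64 1.83 4.6 -8.1
1.65 -0.63 2.33 5.13 -8.4
1.75 -0.59 2.88 5.6 -8.4
```

View pics/s20.png

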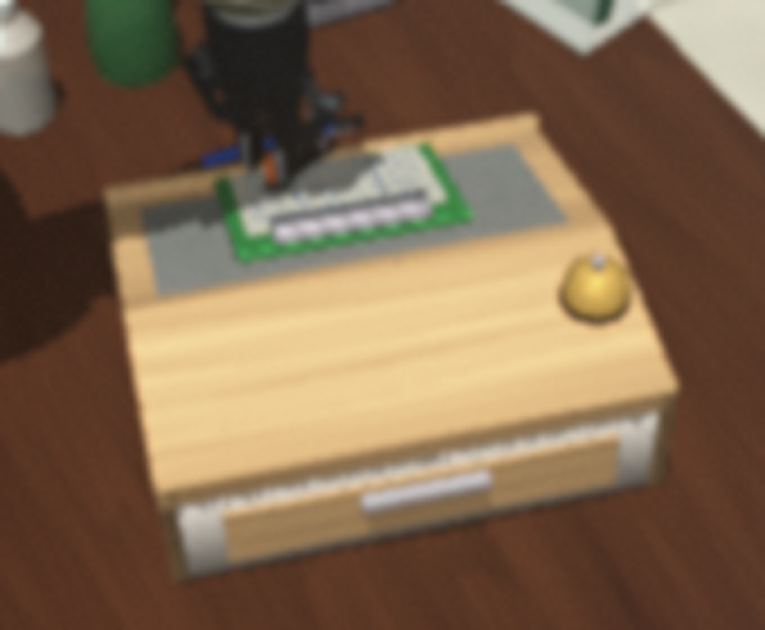

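View pics/t20.png

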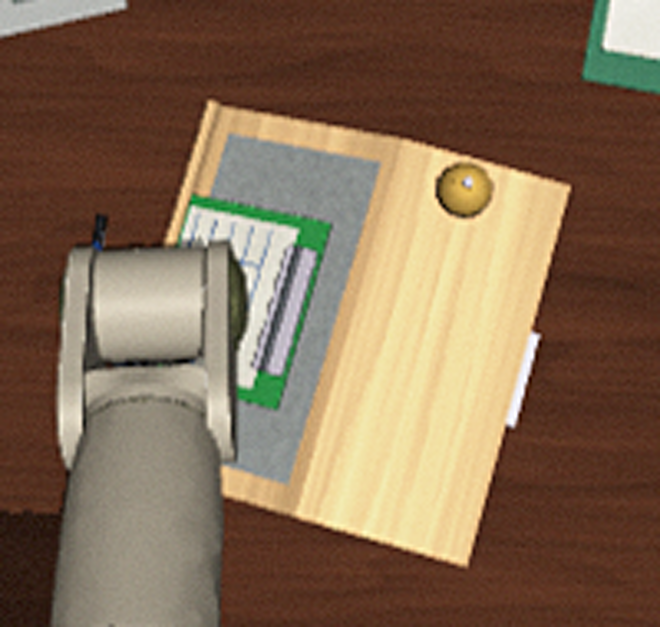

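The peg is caged between the pads, with the orange visible at about (268,162) in the side crop, and it is moving with them. I'll finish the arc.

Request:
send_rows(rows="0.25 -0.12 0.05 0.72 -1.2; 0.25 -0.27 0.18 1.42 -2.3; 0.25 -0.39 0.38 2.11 -3.5; 0.25 -0.5 0.65 2.77 -4.7; 0.25 -0.57 0.99 3.42 -5.8; 0.25 -0.62 1.38 4.03 -7; 0.25 -0.64 1.83 4.6 -8.1; 0.25 -0.63 2.33 5.13 -8.4; 0.25 -0.61 2.6 5.35 -8.4; 0.25 -0.61 2.6 5.35 -8.4")

```text
time_s: 33.05
eef_pos: [573.2, 121.8, 94.8]
ee_rot: [0.701, 0.093, 0.701, -0.093]
force: [-1.5, 0.7, 0.8]
grip_width: 0.254
```

Run:
```python
from h import *
p=look('t21'); s_=side('s21'); rep()
for pp in (p,s_):
    print('peg face',[(w2f(d['location'])[0].round(1),round(d['confidence'],2)) for d in nets.spot_point(pp,'holder_peg')])
s,e,R=tool(); print(w2f(e).round(1))
```

```text
t 33.15 tcp lec [-115.8    9.    94.9] F_lec [-0.5 -1.3  1.1] grip 0.25
tool axes in lec (cols) [[0.0, -1.0, 0.003], [-0.0, 0.003, 1.0], [-1.0, -0.0, -0.0]]
peg face []
peg face [(array([61.1,  3.9, 31.9]), 0.59)]
[[66.2  9.  30.4]]
```

View pics/s21.png

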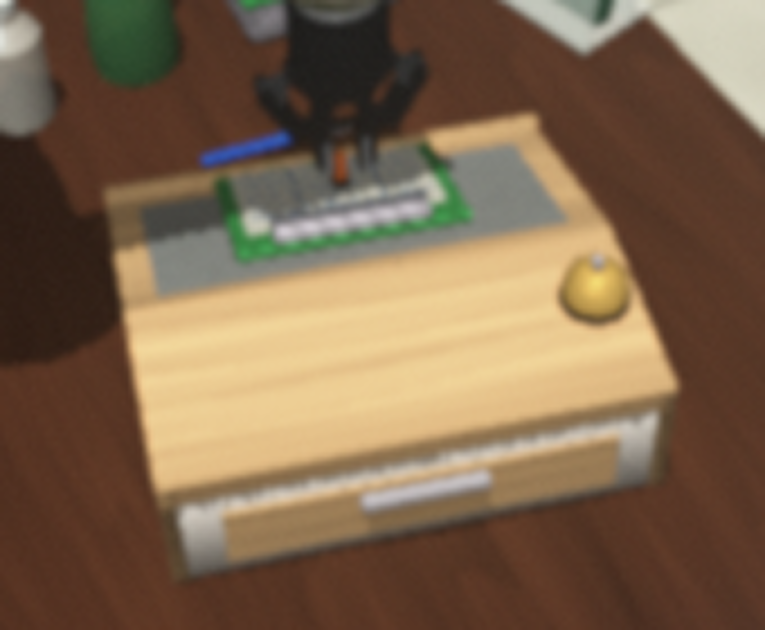

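Nearly there. I'll push a little further in +y until the stop pushes back.

Request:
send_rows(rows="0.25 0 0 0.15 0; 0.25 0 0 0.3 0; 0.25 0 0 0.3 0")

```text
time_s: 33.55
eef_pos: [573.9, 121.7, 94.6]
ee_rot: [0.699, 0.092, 0.704, -0.092]
force: [-12.1, 2.2, 4.7]
grip_width: 0.255
```

Request:
send_rows(rows="0.25 0 0 -0.4 0; 0.35 0 0 -0.65 0; 0.35 0 0 -0.65 0; 0.35 -2 0.6 -0.65 0; 0.35 -5 0.6 -0.65 0; 0.35 -9 0.6 -0.65 0; 0.35 -12 0 -5 0; 0.35 -12 0 -9 0; 0.35 -12 0 -13 0; 0.35 -12 0 -17 0; 0.35 -12 0 -20 0; 0.35 -12 0 -20 0")

```text
time_s: 34.75
eef_pos: [380.9, 173.4, 215.6]
ee_rot: [0.701, 0.092, 0.701, -0.091]
force: [0.4, 0.3, -0.9]
grip_width: 0.35
```

Run:
```python
from h import *
p=look('t22'); s_=side('s22'); rep()
for pp in (p,s_):
    print('peg face',[(w2f(d['location'])[0].round(1),round(d['confidence'],2)) for d in nets.spot_point(pp,'holder_peg')])
    print('bell',[(np.round(d['location']),round(d['confidence'],2)) for d in nets.spot_point(pp,'bell')][:1])
bf(p,s_)
```

```text
t 34.85 tcp lec [-116.2 -187.4  215.7] F_lec [ 0.8  1.2 -0.7] grip 0.35
tool axes in lec (cols) [[-0.001, -1.0, 0.001], [0.002, 0.001, 1.0], [-1.0, 0.001, 0.002]]
peg face [(array([64.1,  2.4, 30.5]), 0.42), (array([ 556.5,  213.6, -270.3]), 0.39), (array([149.1,  -2.1,  14.9]), 0.31)]
bell [(array([ 659., -104.,  115.]), 0.61)]
peg face [(array([59.6,  4.9, 33.1]), 0.42)]
bell [(array([ 662., -104.,  116.]), 0.78)]
board_foot face [-5.3 -3.2  4.5] 0.87
board_back face [146.1  -4.6  15.8] 0.89
board face [67.4  2.7  2.8] 0.9
board_foot face [131.9   2.4 -98.3] 0.6
board_back face [146.1  -2.3  11.8] 0.94
board face [71.4 -4.7 -1.5] 0.69
```

View pics/t22.png

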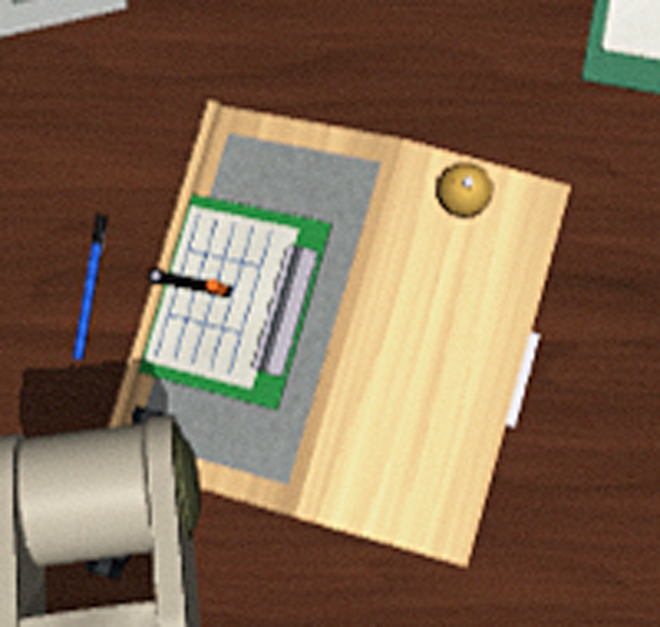

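View pics/s22.png

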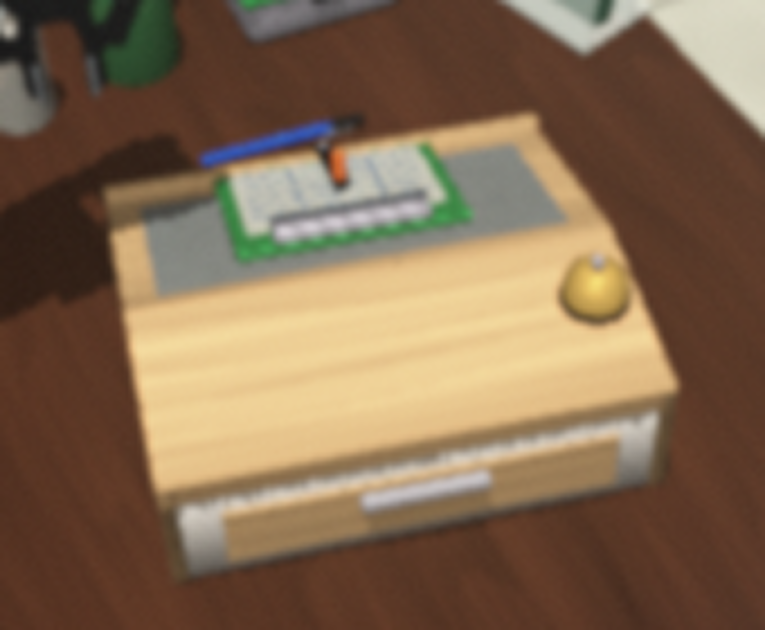

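Run:
```python
from h import *
p=look('t23')
z=np.array([[190,197],[331,222],[280,408],[142,369]])/3.3+[220,110]
B=np.array([[-75,90],[75,90],[75,-90],[-75,-90.]])
def f(q):
    c,s=np.cos(q[2]),np.sin(q[2]); P=np.c_[B@np.array([[c,-s],[s,c]]).T+q[:2],np.full(4,9.)]
    return (proj(p,lec2w(Q,face2lec(P)))-z).ravel()
r=least_squares(f,[75,0,0]); print(r.x[:2],np.rad2deg(r.x[2]),r.fun.round(2))
im=p['pixels'][:,:,::-1].copy()
im=cv2.resize(im[150:250,240:340],None,fx=6,fy=6,interpolation=cv2.INTER_CUBIC)
cv2.imwrite('pics/z23.png',im)
```

```text
[75.68756288 -1.06448141] 0.7551667541169792 [ 0.64 -0.96 -0.04 -0.47 -0.21  0.08 -0.43  1.3 ]
```

View pics/z23.png

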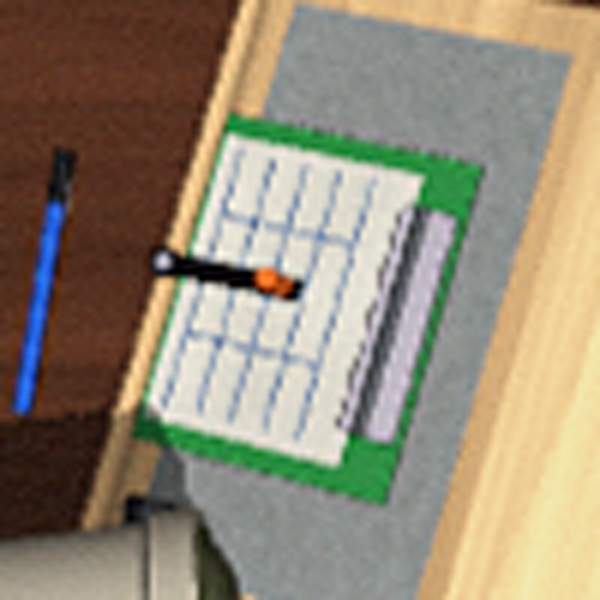

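Run:
```python
from h import *
print(workorder.finish_job()); print(ctrl.sense()['time_s'])
```

```text
the job is handed in; nothing more can be done
None
the job is handed in; nothing more can be done
```

The clipboard now lies flat on the sloping face, its plain edge against the lip, with the page holder swung fully up over it. I handed the job in at about 35 s.

**How it went:** I pushed the board along the shelf from behind. I then held it down at the clip and dragged it until its balance point was past the crest. Raising the fingers slowly let it tilt onto the face without dropping. From there I pushed it down the slope at about 35 mm/s until the lip pushed back with about 10 N, swung the peg round to its end stop (about 12 N), and moved the arm clear.

**Last checks:**
- **Board position:** a fit to the top picture puts the board's centre about 76 mm up the face, where flush against the lip is 75. It is about 1 mm off the middle and turned about 0.8°, within the accuracy of the fit.
- **Holder:** the peg lies straight up the slope over the form.
- **Other things:** the bell is within a few mm of where it was first found. The pen looks unmoved in the pictures. I did not measure the other things again, but the arm did not go near them.

**What disagreed:**
- The networks put the board's lower edge up to 8 mm beyond the lip, which it cannot be. One last side-view report of that edge was plainly wrong, and I set it aside.
- While I dragged the board by its clip, the fingers slipped on it in part and it turned by up to about 5°. Pushing it from behind squared it again.
- The most I pressed on the clip with the fingertips was about 36 N.

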